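Wedge the start ramp tight and line up the racers

ROBOT

A 7-joint arm with a two-finger parallel gripper is mounted at the origin on the work surface. World frame = base frame: x ahead of the robot, y to its left, z up, the work surface at z = 0. Lengths are in m, angles in rad, forces in N, time in s.
With the tool pointing down it reaches from about 0.425 to 0.875 m from the base axis. Payload 4.7 kg.
Tool frame: the origin (TCP) lies midway between the tips of the shut fingers; the grasp point (between the pads) lies 19 mm behind it; z points along the fingers, y is the direction in which the jaws open and shut (so a half turn about z gives the same grasp; the last joint's range is limited). The gripper opens to 87 mm and grips with 3 to 60 N. Pads are 19 mm wide; open, the fingers measure 117 mm over their backs; the gripper's body (75 mm by 190 mm) begins 51 mm behind the grasp point.
Start: joints at [1.251, 0.321, -0.07, 1.45, 0.023, 1.371, -0.057], TCP at [0.213, -0.614, 0.223] pointing down, gripper open.
Joint ranges: [-2.86, 2.86], [-0.3, 2.09], [-1.38, 1.24], [0.06, 2.45], [-1.56, 4.7], [0.09, 2.05], [-2.69, 2.69]. Speed limits (rad/s): [2.57, 2.57, 3.14, 3.14, 3.14, 3.14, 3.14].

INTERFACE

Orientations are given as a rotation vector (axis times angle).
In Python, from bench import get_state, cams, job gives the robot as it stands.
- The arm moves only by the shell command python3 -m inch 'ROWS' [FORCE]. ROWS is text: rows parted by semicolons, each of 7 numbers parted by spaces: the shift along the tool's x, y, z in mm, then the turn, a rotation vector about the tool's x, y, z in rad, then the opening in per cent of the stroke, from 0 (shut) to 100 (fully open). A call has 1 to 20 rows; each row shifts and turns the pose as measured when the row begins, along the tool's axes as they then stand; what a row does not reach is not made up. A row lasts 1/10 s, in which the tool goes at most 50 mm and 8.59 degrees, less where a joint would pass 70% of its speed; a pose out of reach is approached as far as the arm can. A call with a gripper value outside its range is refused whole. The fingers move at their own pace and stop on an object; FORCE is the grip in N (left out, the last holds). Time passes only in rows, so rows that do not move let the fingers close. It gives the time, the measured TCP pose, the force and the opening at its end, in the units of the state.
- get_state(): the state, without advancing time (a new reading comes with each control period).
- cams.get_image(name): name is "side" or "top"; returns the picture (420x560x3 uint8, red, green, blue); there is no depth.
- cams.camera_info(name): a dict with "intrinsics" (3x3 intrinsics, pixels), "eye" and "orientation" of the camera in the world. Camera axes: x right, y down, z forward; pixel columns grow to the right and rows downward; lengths in m; the calibration is good to about 2 mm. A picture is of the moment at which its call begins. camera_info takes no time and is no camera call.
- job.close_job(): hands the job in, once; it reports no verdict.
The state is a dict: "time": time; "joint_positions": joint angles; "qd": joint speeds; "joint_torque": joint torques, N m; "position": TCP position; "tool_rot": TCP orientation; "ft_force": force on the tool from outside, world axes, zero at the start; "torque": the same for the moment, N m; "grip_width": opening from 0.0 (shut) to 1.0 (fully open).
Only numpy, scipy, OpenCV 4.12 (cv2) and the standard library are available. Lean on these libraries where they do the work, as an engineer would, in place of code of your own. Each camera call takes 0.05 s, during which the arm holds its last target.

TASK

Lock the start ramp first: lay one wooden wedge in each of the two slots at its sides, tip towards the ramp, and tap it in until it is fully home and goes no further. Only then, with both wedges home, park every wooden car that is there on the sloping deck, one to a lane, on its wheels, straight, with its nose right up to the gate bar at the low end. Leave the other things on the table where they are.

Things in the scene. Friction and masses are not known exactly. Their poses are not given: they have to be found in the camera images.
- ramp: Fixed plywood start ramp for small gravity racers, 160 x 280 mm, 36 to 66 mm high. Origin: on the table under its centre; x horizontal to the low (gate) end, y to its left side, z up. Outside each side (y = +-140 mm) a tapered wedge slot lies on the table: open above and at its outer end, 80 mm long along y (to y = +-220), x = 0 mid; walls 20 mm high, structure x = -52 to +34 mm.
- deck: The ramp's sloped deck (fixed to it). Origin: centre of its upper surface, 52 mm over the table; x down the 10 degree slope, y across, z square off the deck. 160 x 280 mm. At its low end stands the gate, a bar 20 mm high, uphill face at x = 68 mm. Strips 5 mm wide and high, 64 mm apart, part 4 lanes, each 59 mm clear.
- slot_left (a point): Point on the table on the left (+y) slot's axis where a wedge's origin lies when home: tip against the ramp's side, 45 mm further in, butt 10 mm outside the slot. Axes as ramp; driven to -y. One wall is a sprung metal cheek, so a wedge goes in freely to about 19 mm short, then binds: from there push its butt with a rising 5 to 15 N; it stays where left, and stops dead at home.
- slot_right (a point): The same point of the right (-y) slot, which works alike: its wedge points and is driven to the ramp's +y.
- lane0 (a point): Point on the deck surface at the gate's uphill face, mid-width of lane 0 (numbered from the -y side), axes as deck: where a parked car's nose point lies.
- lane1 (a point): Point on the deck surface at the gate's uphill face, mid-width of lane 1 (numbered from the -y side), axes as deck: where a parked car's nose point lies.
- lane2 (a point): Point on the deck surface at the gate's uphill face, mid-width of lane 2 (numbered from the -y side), axes as deck: where a parked car's nose point lies.
- lane3 (a point): Point on the deck surface at the gate's uphill face, mid-width of lane 3 (numbered from the -y side), axes as deck: where a parked car's nose point lies.
- wedge_a: Loose dark hardwood wedge (one of two alike, either fits either slot), lying flat: 90 mm long, 26 mm high, 32 mm wide at the butt narrowing evenly to 20 mm at the tip, 60 g. Origin: centre of the underside; x towards the tip, z up; tip and butt lie 45 mm either way along x.
- wedge_b: Loose dark hardwood wedge (one of two alike, either fits either slot), lying flat: 90 mm long, 26 mm high, 32 mm wide at the butt narrowing evenly to 20 mm at the tip, 60 g. Origin: centre of the underside; x towards the tip, z up; tip and butt lie 45 mm either way along x.
- car_0: Loose wooden gravity racer, coupe with short cabin, 40 mm high; 96 mm long, 30 mm wide at the body and cabin, 42 mm over the four black wheels (20 mm across, at x = +-33 mm, they do not turn), 110 g. Sides flat from 6 mm up to the roof between the wheels: room for fingers. Bonnet slopes to the nose. Origin: under its middle at wheel-bottom height; x towards the nose, z up. May be absent.
- car_0_nose (a point): Nose point of car_0: front end, on the midline, at wheel-bottom height, 48 mm along x from its origin.
- car_1: Loose wooden gravity racer, van with long cabin, 42 mm high; 96 mm long, 30 mm wide at the body and cabin, 42 mm over the four black wheels (20 mm across, at x = +-33 mm, they do not turn), 110 g. Sides flat from 6 mm up to the roof between the wheels: room for fingers. Bonnet slopes to the nose. Origin: under its middle at wheel-bottom height; x towards the nose, z up. May be absent.
- car_1_nose (a point): Nose point of car_1: front end, on the midline, at wheel-bottom height, 48 mm along x from its origin.
- car_2: Loose wooden gravity racer, pickup with cabin forward, 40 mm high; 96 mm long, 30 mm wide at the body and cabin, 42 mm over the four black wheels (20 mm across, at x = +-33 mm, they do not turn), 110 g. Sides flat from 6 mm up to the roof between the wheels: room for fingers. Bonnet slopes to the nose. Origin: under its middle at wheel-bottom height; x towards the nose, z up. May be absent.
- car_2_nose (a point): Nose point of car_2: front end, on the midline, at wheel-bottom height, 48 mm along x from its origin.
- car_3: Loose wooden gravity racer, low saloon, 36 mm high; 96 mm long, 30 mm wide at the body and cabin, 42 mm over the four black wheels (20 mm across, at x = +-33 mm, they do not turn), 110 g. Sides flat from 6 mm up to the roof between the wheels: room for fingers. Bonnet slopes to the nose. Origin: under its middle at wheel-bottom height; x towards the nose, z up. May be absent.
- car_3_nose (a point): Nose point of car_3: front end, on the midline, at wheel-bottom height, 48 mm along x from its origin.
- tape_roll: Bystander, leave alone: cardboard tape roll 50 mm across, 18 mm high, origin under its centre.
- screwdriver: Bystander, leave alone: screwdriver 150 mm long lying on the table.
- glue_jar: Bystander, leave alone: glue jar 44 mm across, 50 mm high, origin under its centre.
- paint_tin: Bystander, leave alone: bare metal tin 48 mm across, 55 mm high, origin under its centre.
- bearing: Bystander, leave alone: steel bearing 22 mm across, 10 mm high, origin under its centre.
- sanding_block: Bystander, leave alone: cork sanding block 90 x 45 x 28 mm, origin under its centre.
Things that resemble listed ones, but are neither listed nor needed, are in the scene too. Leave any green or purple look-alike of the car_2 alone.

How it is judged:
On the way:
1. Both wedges are home in their slots while no car is on the ramp yet (((distance between wedge_a and slot_left below 0.005 m and angle between the x axis of wedge_a and the y axis of ramp, either way round below 0.1 rad and linear speed of wedge_a below 0.01 m/s) or (distance between wedge_b and slot_left below 0.005 m and angle between the x axis of wedge_b and the y axis of ramp, either way round below 0.1 rad and linear speed of wedge_b below 0.01 m/s)) and ((distance between wedge_a and slot_right below 0.005 m and angle between the x axis of wedge_a and the y axis of ramp, either way round below 0.1 rad and linear speed of wedge_a below 0.01 m/s) or (distance between wedge_b and slot_right below 0.005 m and angle between the x axis of wedge_b and the y axis of ramp, either way round below 0.1 rad and linear speed of wedge_b below 0.01 m/s)) and height (world z) of each of car_0, car_1, car_2, car_3 below 0.03 m), for 0.2 s.
At the end, for the whole second after the job is handed in: In each slot a wedge is home (within 5 mm of its stop, along the slot); every car present stands on its wheels in a lane of its own, nose downhill within 15 mm of the gate and 14 mm of the lane's middle, straight to 10 degrees; everything at rest (((distance between wedge_a and slot_left below 0.005 m and angle between the x axis of wedge_a and the y axis of ramp, either way round below 0.1 rad and linear speed of wedge_a below 0.01 m/s) or (distance between wedge_b and slot_left below 0.005 m and angle between the x axis of wedge_b and the y axis of ramp, either way round below 0.1 rad and linear speed of wedge_b below 0.01 m/s)) and ((distance between wedge_a and slot_right below 0.005 m and angle between the x axis of wedge_a and the y axis of ramp, either way round below 0.1 rad and linear speed of wedge_a below 0.01 m/s) or (distance between wedge_b and slot_right below 0.005 m and angle between the x axis of wedge_b and the y axis of ramp, either way round below 0.1 rad and linear speed of wedge_b below 0.01 m/s)) and ((x of car_0_nose in the frame of lane0 between -0.015 and 0.004 m and y of car_0_nose in the frame of lane0 between -0.014 and 0.014 m and z of car_0_nose in the frame of lane0 between -0.006 and 0.006 m) or (x of car_0_nose in the frame of lane1 between -0.015 and 0.004 m and y of car_0_nose in the frame of lane1 between -0.014 and 0.014 m and z of car_0_nose in the frame of lane1 between -0.006 and 0.006 m) or (x of car_0_nose in the frame of lane2 between -0.015 and 0.004 m and y of car_0_nose in the frame of lane2 between -0.014 and 0.014 m and z of car_0_nose in the frame of lane2 between -0.006 and 0.006 m) or (x of car_0_nose in the frame of lane3 between -0.015 and 0.004 m and y of car_0_nose in the frame of lane3 between -0.014 and 0.014 m and z of car_0_nose in the frame of lane3 between -0.006 and 0.006 m)) and angle between the x axis of each of car_0, car_1, car_2, car_3 and the x axis of deck, either way round below 0.17 rad and angle between the z axis of each of car_0, car_1, car_2, car_3 and the z axis of deck, either way round below 0.1 rad and linear speed of each of car_0, car_1, car_2, car_3 below 0.02 m/s and ((x of car_1_nose in the frame of lane0 between -0.015 and 0.004 m and y of car_1_nose in the frame of lane0 between -0.014 and 0.014 m and z of car_1_nose in the frame of lane0 between -0.006 and 0.006 m) or (x of car_1_nose in the frame of lane1 between -0.015 and 0.004 m and y of car_1_nose in the frame of lane1 between -0.014 and 0.014 m and z of car_1_nose in the frame of lane1 between -0.006 and 0.006 m) or (x of car_1_nose in the frame of lane2 between -0.015 and 0.004 m and y of car_1_nose in the frame of lane2 between -0.014 and 0.014 m and z of car_1_nose in the frame of lane2 between -0.006 and 0.006 m) or (x of car_1_nose in the frame of lane3 between -0.015 and 0.004 m and y of car_1_nose in the frame of lane3 between -0.014 and 0.014 m and z of car_1_nose in the frame of lane3 between -0.006 and 0.006 m)) and ((x of car_2_nose in the frame of lane0 between -0.015 and 0.004 m and y of car_2_nose in the frame of lane0 between -0.014 and 0.014 m and z of car_2_nose in the frame of lane0 between -0.006 and 0.006 m) or (x of car_2_nose in the frame of lane1 between -0.015 and 0.004 m and y of car_2_nose in the frame of lane1 between -0.014 and 0.014 m and z of car_2_nose in the frame of lane1 between -0.006 and 0.006 m) or (x of car_2_nose in the frame of lane2 between -0.015 and 0.004 m and y of car_2_nose in the frame of lane2 between -0.014 and 0.014 m and z of car_2_nose in the frame of lane2 between -0.006 and 0.006 m) or (x of car_2_nose in the frame of lane3 between -0.015 and 0.004 m and y of car_2_nose in the frame of lane3 between -0.014 and 0.014 m and z of car_2_nose in the frame of lane3 between -0.006 and 0.006 m)) and ((x of car_3_nose in the frame of lane0 between -0.015 and 0.004 m and y of car_3_nose in the frame of lane0 between -0.014 and 0.014 m and z of car_3_nose in the frame of lane0 between -0.006 and 0.006 m) or (x of car_3_nose in the frame of lane1 between -0.015 and 0.004 m and y of car_3_nose in the frame of lane1 between -0.014 and 0.014 m and z of car_3_nose in the frame of lane1 between -0.006 and 0.006 m) or (x of car_3_nose in the frame of lane2 between -0.015 and 0.004 m and y of car_3_nose in the frame of lane2 between -0.014 and 0.014 m and z of car_3_nose in the frame of lane2 between -0.006 and 0.006 m) or (x of car_3_nose in the frame of lane3 between -0.015 and 0.004 m and y of car_3_nose in the frame of lane3 between -0.014 and 0.014 m and z of car_3_nose in the frame of lane3 between -0.006 and 0.006 m))); the robot touches nothing.
It fails at once if a bystander is moved more than 40 mm (distance of any of tape_roll, screwdriver, glue_jar, paint_tin, bearing, sanding_block from where it was at the start of the episode above 0.04 m).
Of car_0, car_1, car_2, car_3 only 2 to 4 are there at a start; the rules pass over those that are not, and their reading is None.
At some moment in a run one of car_0, car_1, car_2, car_3 may be knocked a few centimetres aside while the robot is not near it.
Once in a run the grip may slacken for a moment while it holds something.
It also fails if it takes over 210 s, if anything falls off the work surface, if the arm or the gripper's body presses on something with over 40 N, if the wrist force passes 120 N, or if a joint passes its speed limit or range.

## Working session

There is one attempt and no reset: what is moved stays moved. The work goes in short steps, Python scripts to look and compute and a shell command to move; the robot and the scene stay as the last step left them, time stands still between calls to the robot, and variables do not carry over. Pictures are saved under pics/ and viewed, and the job is handed in when it is done.

```bash
ls; mkdir -p pics; python3 - <<'E'
from bench import get_state,cams
import cv2
s=get_state();print(s)
for n in("top","side"):
    print(n,cams.camera_info(n))
    im=cams.get_image(n);cv2.imwrite(f"pics/{n}0.png",cv2.resize(im[:,:,::-1],(800,600),interpolation=cv2.INTER_CUBIC))
E
```

```text
pics
{'time': 0.0, 'joint_positions': array([ 1.25110102,  0.32183904, -0.07004552,  1.45168226,  0.0225973 ,
        1.37081501, -0.05687186]), 'qd': array([-2.46269489e-04,  5.03024000e-05, -5.07082757e-04, -1.31825228e-03,
       -9.02913951e-04,  4.35041210e-04,  1.05084299e-03]), 'joint_torque': array([-3.05006843e-04, -4.91294432e+01, -4.03828695e-01, -3.12533247e+01,
       -6.38627680e-02,  4.36140457e-02,  1.69376176e-04]), 'position': array([ 0.21270516, -0.61361433,  0.22144716]), 'tool_rot': array([-3.09605173e+00, -5.21609219e-01,  6.79061503e-04]), 'ft_force': array([1.08058426, 0.12713867, 0.46065808]), 'torque': array([ 0.00451926, -0.02206865, -0.01406676]), 'grip_width': 0.9992085171054094}
top {'intrinsics': array([[466.80490176,   0.        , 281.94212205],
       [  0.        , 466.80490176, 201.82996323],
       [  0.        ,   0.        ,   1.        ]]), 'eye': array([0.29483955, 0.03500152, 1.52889633]), 'orientation': array([-2.10248679,  2.16024004, -0.18182458])}
side {'intrinsics': array([[386.48715629,   0.        , 276.71690103],
       [  0.        , 386.48715629, 210.42312678],
       [  0.        ,   0.        ,   1.        ]]), 'eye': array([0.05853133, 0.76179093, 0.84980456]), 'orientation': array([-0.78729598,  2.55523213, -1.15359882])}
```

View pics/top0.png

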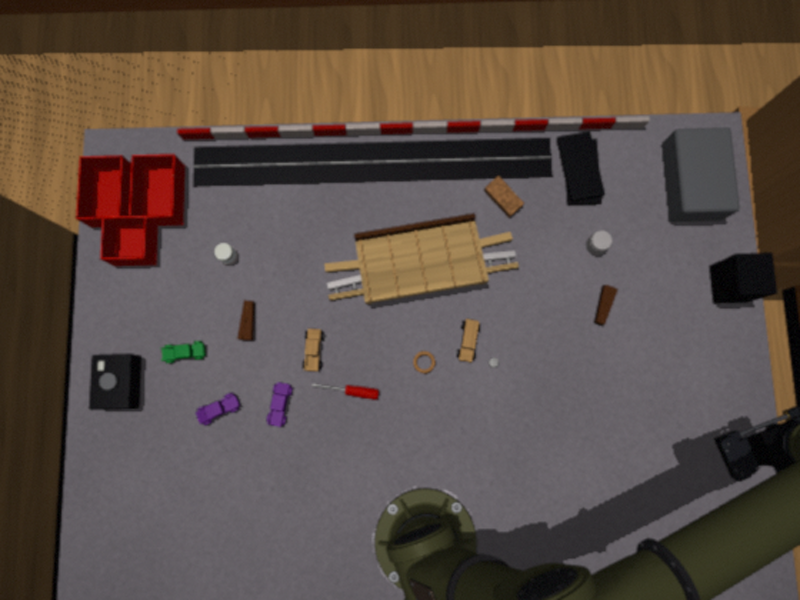

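View pics/side0.png

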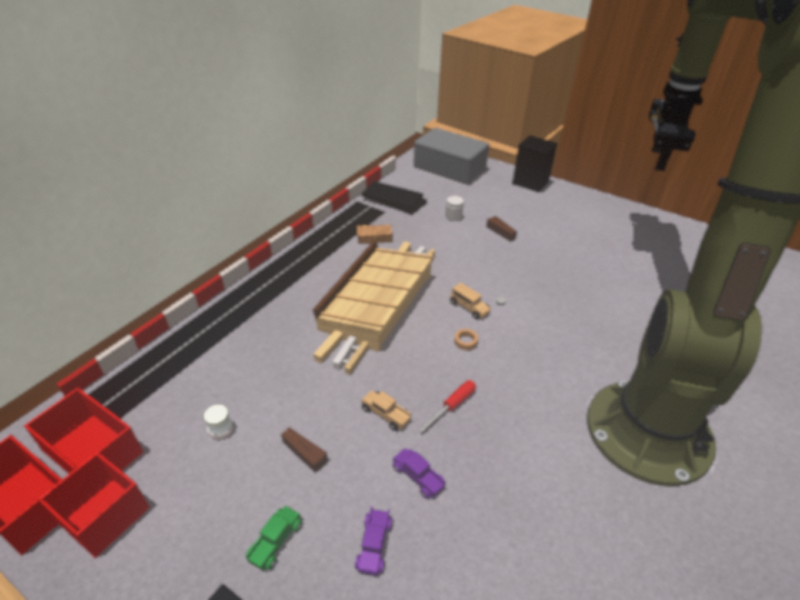

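The top view shows two wooden cars near (313,349) and (469,341), and wedges at (247,321) and (606,305). The ramp is around (423,262) with its gate on the far side, at the top of the image. Next I'll zoom in and measure.

```bash
cat > h.py <<'E'
import numpy as np,cv2
from scipy.spatial.transform import Rotation as R
from bench import get_state,cams
def cam(n):
    c=cams.camera_info(n);return c["intrinsics"],np.array(c["eye"]),R.from_rotvec(c["orientation"]).as_matrix()
def p2w(n,uv,z=0.):
    K,e,M=cam(n);uv=np.atleast_2d(uv).astype(float)
    d=(M@np.linalg.inv(K)@np.c_[uv,np.ones(len(uv))].T).T
    return e+d*((z-e[2])/d[:,2])[:,None]
def w2p(n,P):
    K,e,M=cam(n);q=(K@M.T@(np.atleast_2d(P)-e).T).T
    return q[:,:2]/q[:,2:]
def crop(n,im,u0,v0,w,h,k,f,pts=None):
    c=cv2.resize(im[v0:v0+h,u0:u0+w,::-1],None,fx=k,fy=k,interpolation=cv2.INTER_CUBIC)
    if pts is not None:
        for x,y in pts: cv2.circle(c,(int((x-u0+.5)*k),int((y-v0+.5)*k)),2,(255,0,255),-1)
    cv2.imwrite("pics/"+f,c)
def tool():
    s=get_state();return np.array(s["position"]),R.from_rotvec(s["tool_rot"]).as_matrix(),s
E
python3 - <<'E'
from h import *
im=cams.get_image("top");np.save("t0.npy",im)
s=cams.get_image("side");np.save("s0.npy",s)
crop("top",im,220,140,150,80,5,"ramp.png")
hsv=cv2.cvtColor(im,cv2.COLOR_RGB2HSV)
for nm,(u,v) in dict(wl=(173,225),wr=(424,213),cl=(219,245),cr=(328,239)).items():
    print(nm,[im[v+dv,u+du].tolist() for dv in(-12,-8,-4,0,4,8,12) for du in(0,)], hsv[v,u])
print(hsv[260,200])
crop("top",im,160,200,110,60,7,"left.png");crop("top",im,310,190,140,80,5,"right.png")
E
```

```text
wl [[75, 44, 23], [75, 43, 23], [75, 43, 22], [73, 40, 21], [76, 42, 24], [74, 41, 19], [58, 32, 18]] [ 11 182  73]
wr [[68, 39, 18], [69, 39, 23], [69, 39, 20], [65, 37, 19], [68, 39, 19], [67, 40, 26], [92, 81, 83]] [ 12 180  65]
cl [[153, 118, 73], [143, 109, 68], [156, 120, 74], [155, 119, 74], [89, 68, 42], [156, 120, 73], [157, 121, 74]] [ 17 133 155]
cr [[155, 119, 72], [156, 120, 74], [158, 121, 77], [159, 122, 76], [117, 89, 55], [160, 123, 77], [156, 119, 75]] [ 17 133 159]
[145  14 109]
```

View pics/ramp.png

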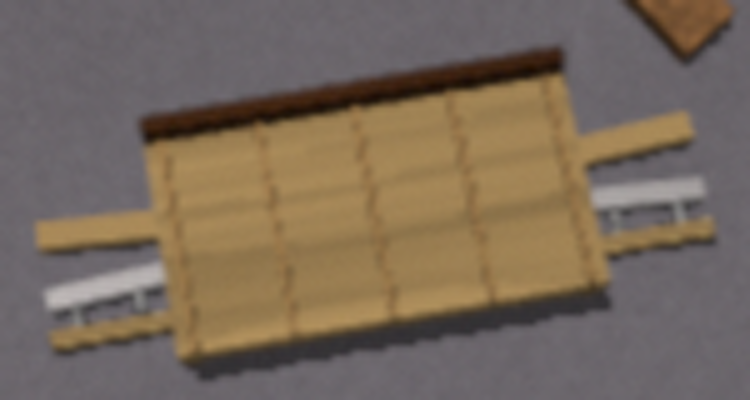

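View pics/left.png

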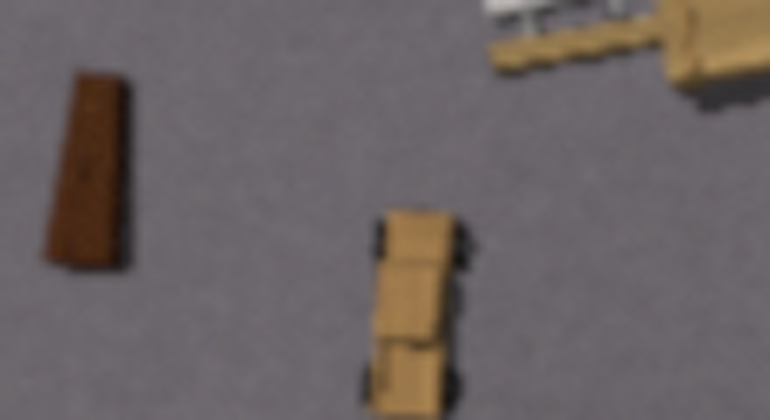

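View pics/right.png

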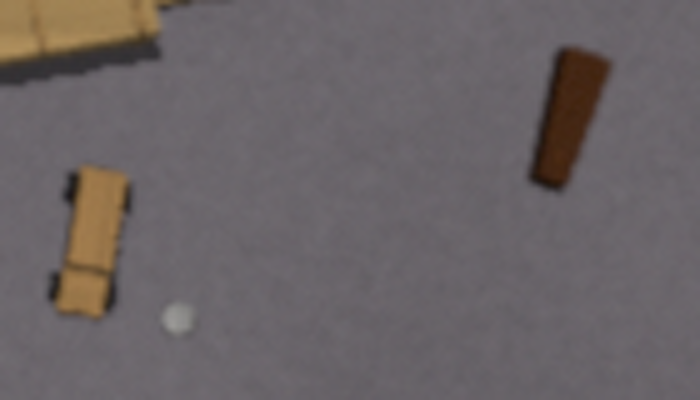

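```bash
cat > fit.py <<'E'
from h import *
from scipy.optimize import least_squares
im=np.load("t0.npy")
px=np.array([(36,222),(52,350),(692,113),(716,238),(180,357),(607,290)])/5.+[220,140]-.5
L=np.array([(34,220,20),(-52,220,20),(34,-220,20),(-52,-220,20),(-79,140,66),(-79,-140,66)])/1e3
def W(p,L):
    c,s=np.cos(p[2]),np.sin(p[2]);return np.c_[p[0]+c*L[:,0]-s*L[:,1],p[1]+s*L[:,0]+c*L[:,1],L[:,2]]
r=least_squares(lambda p:(w2p("top",W(p,L))-px).ravel(),[.6,0,.0])
print(r.x,np.round(r.fun.reshape(-1,2),2))
np.save("ramp.npy",r.x)
E
python3 fit.py; python3 - <<'E'
from fit import *
p=r.x
a=np.radians(10)
def deck(x,y,z=0):return [x*np.cos(a)+z*np.sin(a),y,.052-x*np.sin(a)+z*np.cos(a)]
pts=list(L)+[deck(.068,y,.02) for y in(-.14,-.07,0,.07,.14)]+[deck(x,y,.005) for y in(-.128,-.064,0,.064,.128) for x in(-.07,0,.06)]
pts+=[(0,.175,.02),(0,-.175,.02)]
Wp=W(p,np.array(pts))
crop("top",im,220,140,150,80,5,"ramp_f.png",w2p("top",Wp))
s=np.load("s0.npy");crop("side",s,210,160,110,110,7,"ramp_fs.png",w2p("side",Wp))
# wedges by mask
def mask(im,lo,hi):
    return cv2.inRange(cv2.cvtColor(im,cv2.COLOR_RGB2HSV),lo,hi)
def blobs(m,mn=80):
    n,l,st,c=cv2.connectedComponentsWithStats(m)
    for i in range(1,n):
        if st[i,4]>mn: yield (l==i),c[i],st[i,4]
for b,c,A in blobs(mask(im,(5,120,30),(15,255,100))):print("dark",c,A)
for b,c,A in blobs(mask(im,(15,100,100),(20,190,255))):print("wood",c,A)
E
```

```text
[ 0.61755626 -0.00844231  0.13866793] [[-0.12 -0.03]
 [ 0.49 -0.26]
 [-0.48  0.36]
 [-0.28  0.35]
 [-0.53  0.28]
 [ 0.91 -0.68]]
[ 0.61755626 -0.00844231  0.13866793] [[-0.12 -0.03]
 [ 0.49 -0.26]
 [-0.48  0.36]
 [-0.28  0.35]
 [-0.53  0.28]
 [ 0.91 -0.68]]
dark [146.16766243   3.89805825] 2678
dark [544.5776879  128.55881362] 2967
dark [289.83911672 158.60567823] 317
dark [423.27142857 212.32380952] 210
dark [172.64317181 224.80176211] 227
wood [246.60569835  65.25315685] 31202
wood [294.08761256 182.95400341] 4109
wood [545.26595745 248.23694391] 1034
wood [327.96309963 238.09225092] 271
wood [218.04494382 244.76404494] 267
wood [557.91578947 395.77894737] 95
```

View pics/ramp_f.png

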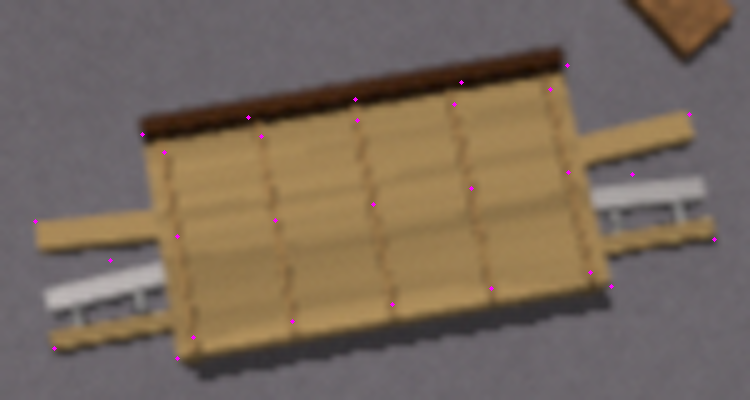

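View pics/ramp_fs.png

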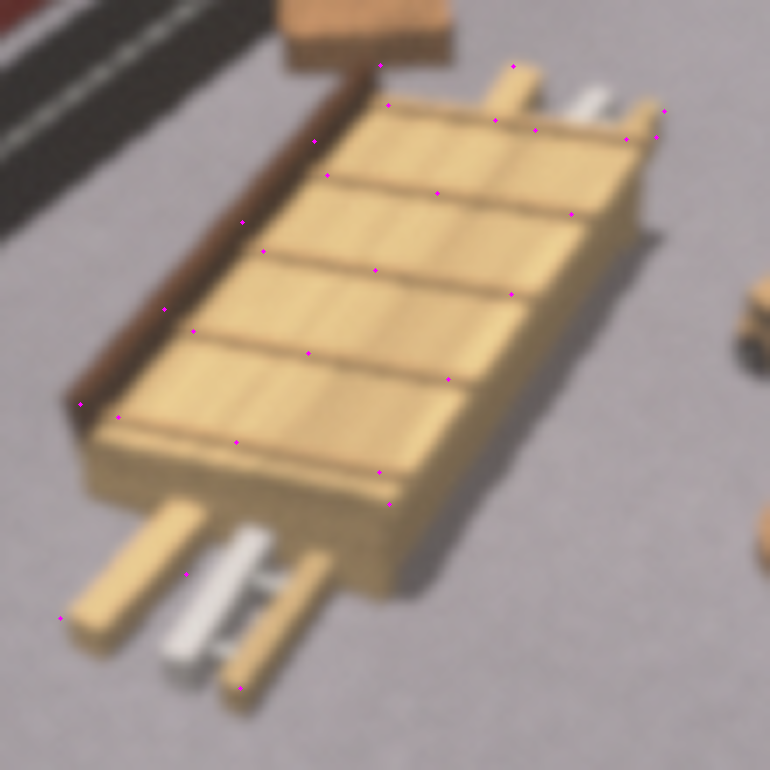

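```bash
python3 - <<'E'
from h import *
im=np.load("t0.npy");s=np.load("s0.npy")
crop("top",im,222,155,75,60,10,"z1.png");crop("top",im,295,145,75,60,10,"z2.png")
crop("side",s,215,205,70,60,10,"z3.png");crop("side",s,260,160,60,50,12,"z4.png")
E
```

```text
(no output)
```

View pics/z1.png

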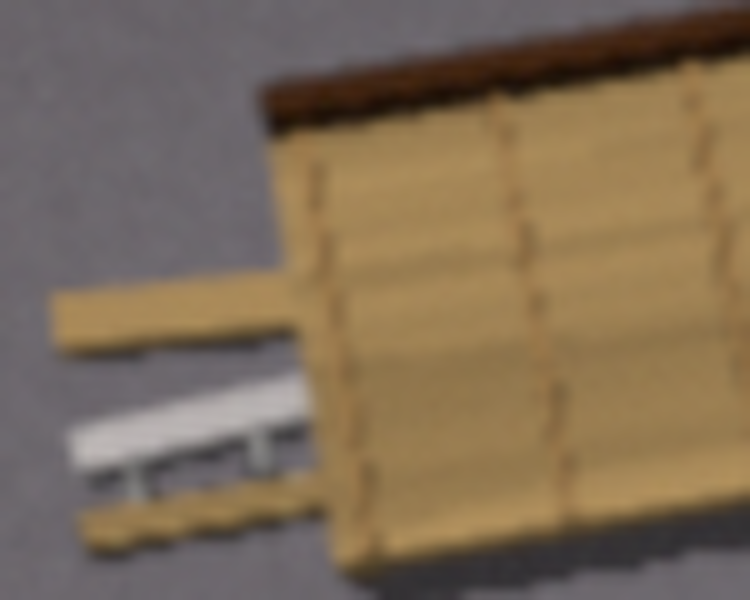

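View pics/z2.png

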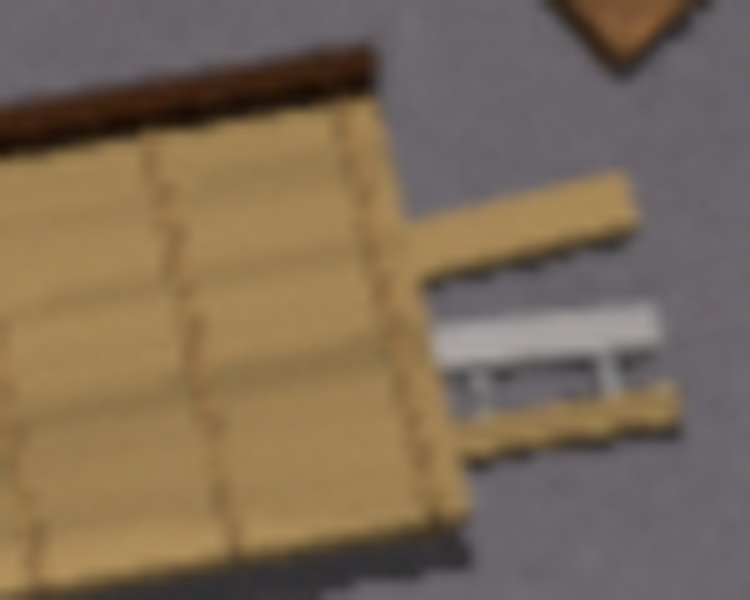

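View pics/z3.png

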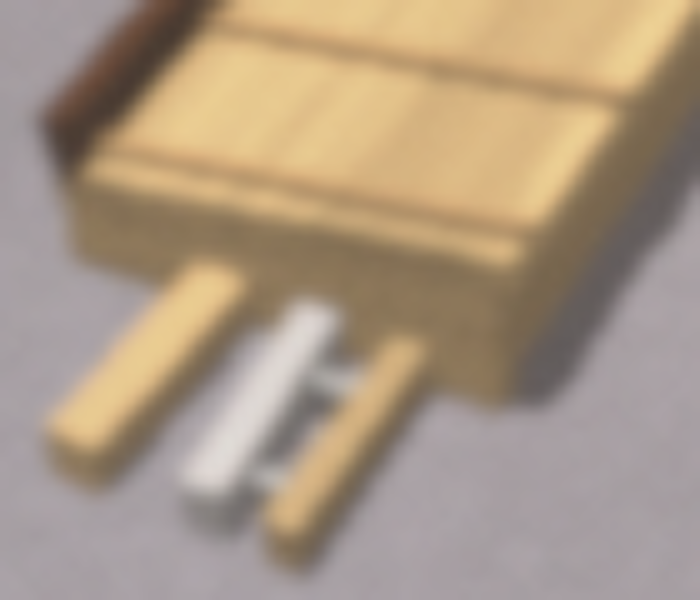

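View pics/z4.png

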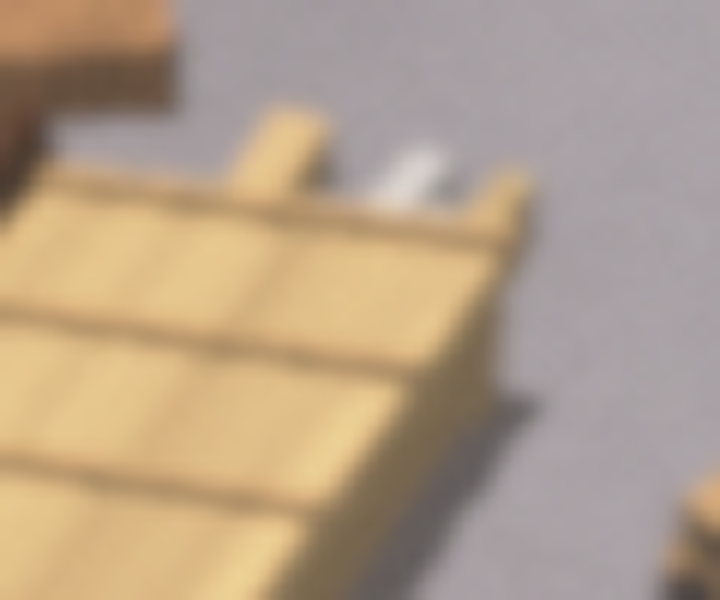

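```bash
cat > fit2.py <<'E'
from h import *
from scipy.optimize import least_squares
def W(p,L):
    L=np.atleast_2d(L)
    c,s=np.cos(p[2]),np.sin(p[2]);return np.c_[p[0]+c*L[:,0]-s*L[:,1],p[1]+s*L[:,0]+c*L[:,1],L[:,2]]
a=np.radians(10)
def deck(x,y,z=0):return [x*np.cos(a)+z*np.sin(a),y,.052-x*np.sin(a)+z*np.cos(a)]
if __name__=="__main__":
    C=lambda l,k,o:np.array(l)/k+o-.5
    t=np.r_[C([(50,292),(83,555),(335,572)],10.,[222,155]),C([(632,172),(682,430),(468,520)],10.,[295,145])]
    Lt=np.array([(.034,.22,.02),(-.052,.22,.02),deck(-.08,.14),(.034,-.22,.02),(-.052,-.22,.02),deck(-.08,-.14)])
    sd=np.r_[C([(45,430),(302,538),(525,262)],10.,[215,205]),C([(278,102),(537,175),(505,250)],12.,[260,160])]
    Ls=np.array([(.034,.22,.02),(-.052,.22,.02),deck(-.08,.14),(.034,-.22,.02),(-.052,-.22,.02),deck(-.08,-.14)])
    def f(p):
        return np.r_[(w2p("top",W(p,Lt))-t+p[3:5]).ravel(),(w2p("side",W(p,Ls))-sd+p[5:7]).ravel(),p[3:7]]
    r=least_squares(f,[.6,0,.14,0,0,0,0],loss="soft_l1")
    print(r.x);print(np.round(f(r.x)[:24].reshape(-1,2),2))
    np.save("ramp.npy",r.x[:3])
    p=r.x
    im=np.load("t0.npy")
    for n,v in dict(sl=(0,.185,0),sr=(0,-.185,0),**{f"lane{i}":deck(.068,-.096+.064*i) for i in range(4)}).items(): print(n,W(p,v)[0])
E
python3 fit2.py
```

```text
[ 0.61704782 -0.00879241  0.14641655 -0.22451011 -0.07616041  0.04176451
 -0.35174732]
[[-0.04  0.76]
 [ 0.67 -0.19]
 [ 0.09 -0.2 ]
 [-0.57  0.35]
 [-0.37 -0.5 ]
 [ 0.51 -0.03]
 [-0.14  0.22]
 [ 0.08 -0.72]
 [-1.19  0.48]
 [-0.06  0.62]
 [-0.03  0.75]
 [ 1.69 -1.73]]
sl [0.59005743 0.17422814 0.        ]
sr [ 0.6440382  -0.19181295  0.        ]
lane0 [ 0.69730403 -0.09399516  0.04019192]
lane1 [ 0.68796682 -0.03067994  0.04019192]
lane2 [0.67862961 0.03263527 0.04019192]
lane3 [0.66929239 0.09595049 0.04019192]
```

```bash
cat > obj.py <<'E'
from h import *
from scipy.optimize import minimize
from fit2 import W
wedge=np.array([(45,10,0),(45,-10,0),(-45,16,0),(-45,-16,0),(45,10,26),(45,-10,26),(-45,16,26),(-45,-16,26)])/1e3
car=np.array([(sx*48,sy*15,z) for sx in(1,-1) for sy in(1,-1) for z in(8,22)]+[(sx*20,sy*15,38) for sx in(1,-1) for sy in(1,-1)])/1e3
def mask(n,im,kind):
    h=cv2.cvtColor(im,cv2.COLOR_RGB2HSV)
    return cv2.inRange(h,(4,110,25),(16,255,125)) if kind=="wedge" else cv2.inRange(h,(10,90,60),(24,255,255))
def fit(n,im,kind,x0):
    L=wedge if kind=="wedge" else car
    K=4
    c=w2p(n,[[x0[0],x0[1],.013]])[0].astype(int);o=c-32
    m=mask(n,im,kind)[o[1]:o[1]+64,o[0]:o[0]+64]
    if kind=="car": m=cv2.morphologyEx(m,cv2.MORPH_CLOSE,np.ones((3,3)))
    nn,l,st,cc=cv2.connectedComponentsWithStats(m)
    i=1+np.argmin(np.linalg.norm(cc[1:]-32,axis=1)+1e3*(st[1:,4]<60))
    M=cv2.resize((l==i).astype(np.float32),None,fx=K,fy=K,interpolation=cv2.INTER_LINEAR)>.5
    def cost(p):
        q=(w2p(n,W(p,L))-o+.5)*K
        h=cv2.convexHull(q.astype(np.float32)); z=np.zeros(M.shape,np.uint8)
        cv2.fillConvexPoly(z,np.round(h*16).astype(int),1,shift=4);z=z>0
        return 1-(z&M).sum()/(z|M).sum()
    best=None
    for d in(-.3,-.1,.1,.3):
        s=np.array([x0[0],x0[1],x0[2]+d]); sim=np.vstack([s,s+[.01,0,0],s+[0,.01,0],s+[0,0,.15]])
        r=minimize(cost,s,method="Nelder-Mead",options=dict(initial_simplex=sim,xatol=1e-4,fatol=1e-4))
        if best is None or r.fun<best.fun:best=r
    return best.x,best.fun
E
python3 - <<'E'
from obj import *
T=np.load("t0.npy");S=np.load("s0.npy")
for nm,k,uv,y in [("wl","wedge",(172.6,224.8),0.),("wr","wedge",(423.3,212.3),3.1),("cl","car",(219,244.7),3.14),("cr","car",(328,238),3.)]:
    x=p2w("top",uv,.02)[0]
    for n,I in(("top",T),("side",S)):
        print(nm,n,*fit(n,I,k,[x[0],x[1],y]))
crop("side",S,240,255,60,55,13,"c1.png");crop("side",S,300,185,60,60,12,"c2.png")
E
```

```text
wl top [ 0.49497208  0.39197647 -0.05351525] 0.18019013928808314Traceback (most recent call last):
  File "<stdin>", line 6, in <module>
  File "obj.py", line 16, in fit
    i=1+np.argmin(np.linalg.norm(cc[1:]-32,axis=1)+1e3*(st[1:,4]<60))
        ~~~~~~~~~^^^^^^^^^^^^^^^^^^^^^^^^^^^^^^^^^^^^^^^^^^^^^^^^^^^^
    return _wrapfunc(a, 'argmin', axis=axis, out=out, **kwds)
    return bound(*args, **kwds)
ValueError: attempt to get argmin of an empty sequence
```

```bash
sed -i 's/(4,110,25),(16,255,125)/(0,75,10),(16,255,130)/' obj.py
sed -i 's/^    i=1+np.*/    i=1+np.argmin(np.linalg.norm(cc[1:]-32,axis=1)+1e3*(st[1:,4]<60)) if nn>1 else 0/' obj.py
cat > r1.py <<'E'
from obj import *
T=np.load("t0.npy");S=np.load("s0.npy")
for nm,k,uv,y in [("wl","wedge",(172.6,224.8),0.),("wr","wedge",(423.3,212.3),3.1),("cl","car",(219,244.7),3.14),("cr","car",(328,238),3.)]:
    x=p2w("top",uv,.02)[0]
    for n,I in(("top",T),("side",S)):
        print(nm,n,*fit(n,I,k,[x[0],x[1],y]))
crop("side",S,240,255,60,55,13,"c1.png");crop("side",S,300,185,60,60,12,"c2.png")
E
python3 r1.py
```

```text
wl top [ 0.49281621  0.39278207 -0.05692744] 0.14169237549581315
wl side [ 0.50204911  0.38494612 -0.23776798] 0.3812104787714544
wr top [ 0.50613214 -0.42808401  2.73103406] 0.19024814976055726
wr side [ 0.51051934 -0.44344385  2.46456171] 0.576873798846893
cl top [0.42223094 0.24181291 3.05427276] 0.08359193173002333
cl side [0.425136   0.23628776 2.97776487] 0.28357299536924196Traceback (most recent call last):
  File "r1.py", line 6, in <module>
    print(nm,n,*fit(n,I,k,[x[0],x[1],y]))
                ~~~^^^^^^^^^^^^^^^^^^^^^
  File "obj.py", line 26, in fit
    r=minimize(cost,s,method="Nelder-Mead",options=dict(initial_simplex=sim,xatol=1e-4,fatol=1e-4))
    res = _minimize_neldermead(fun, x0, args, callback, bounds=bounds,
                               **options)
    fxr = func(xr)
    fx = function(np.copy(x), *(wrapper_args + args))
  File "obj.py", line 19, in cost
    q=(w2p(n,W(p,L))-o+.5)*K
       ~~~^^^^^^^^^^
  File "h.py", line 11, in w2p
    K,e,M=cam(n);q=(K@M.T@(np.atleast_2d(P)-e).T).T
          ~~~^^^
  File "h.py", line 5, in cam
    c=cams.camera_info(n);return c["intrinsics"],np.array(c["eye"]),R.from_rotvec(c["orientation"]).as_matrix()
ValueError: time passes only in moves, steps and waits
```

```bash
sed -i 's/^def cam(n):/import functools\n@functools.lru_cache(None)\ndef cam(n):/' h.py
cat > r1.py <<'E'
from obj import *
T=np.load("t0.npy");S=np.load("s0.npy");tl=[]
for nm,k,uv,y in [("wl","wedge",(172.6,224.8),0.),("wr","wedge",(423.3,212.3),2.8),("cl","car",(219,244.7),3.14),("cr","car",(328,238),2.9)]:
    x=p2w("top",uv,.02)[0]
    p,f=fit("top",T,k,[x[0],x[1],y]);print(nm,p,f,w2p("top",W(p,wedge if k=="wedge" else car)).mean(0))
    c=w2p("top",[[p[0],p[1],.02]])[0].astype(int)
    P=W(p,wedge if k=="wedge" else car)
    a=[]
    for n,I in(("top",T),("side",S)):
        c=w2p(n,[[p[0],p[1],.02]])[0].astype(int)
        crop(n,I,c[0]-20,c[1]-15,40,30,10,"_.png",w2p(n,P));a.append(cv2.imread("pics/_.png")[:300,:400])
    tl.append(np.vstack(a))
cv2.imwrite("pics/fitA.png",np.hstack(tl[:2]));cv2.imwrite("pics/fitB.png",np.hstack(tl[2:]))
E
python3 r1.py
```

```text
wl [ 0.49281621  0.39278207 -0.05692744] 0.14169237549581315 [172.48757759 224.1441662 ]
wr [ 0.50619946 -0.42772547  2.7307546 ] 0.18945993031358888 [422.81018311 213.31188363]
cl [0.42223094 0.24181291 3.05427276] 0.08359193173002333 [218.30599663 244.2339536 ]
cr [ 0.43348977 -0.11241401  2.91231519] 0.0849094567404427 [327.9253652  237.77314895]
```

View pics/fitA.png

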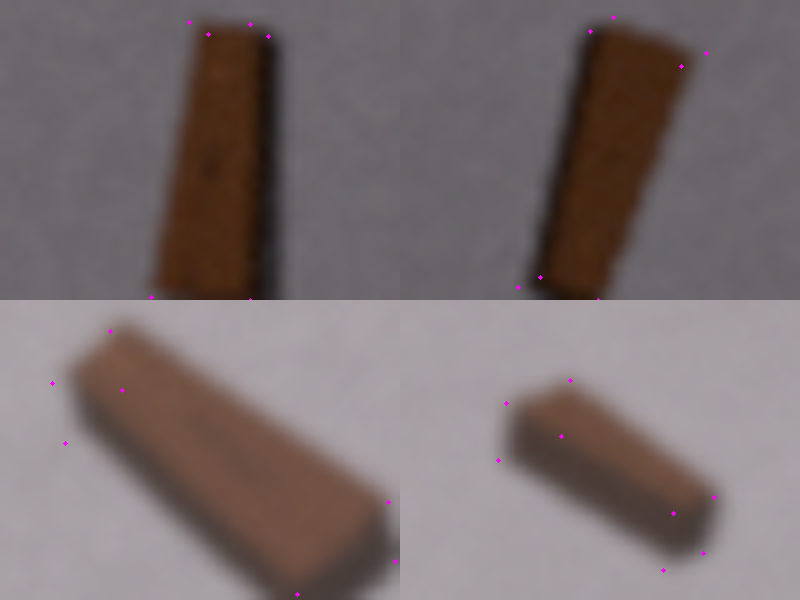

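View pics/fitB.png

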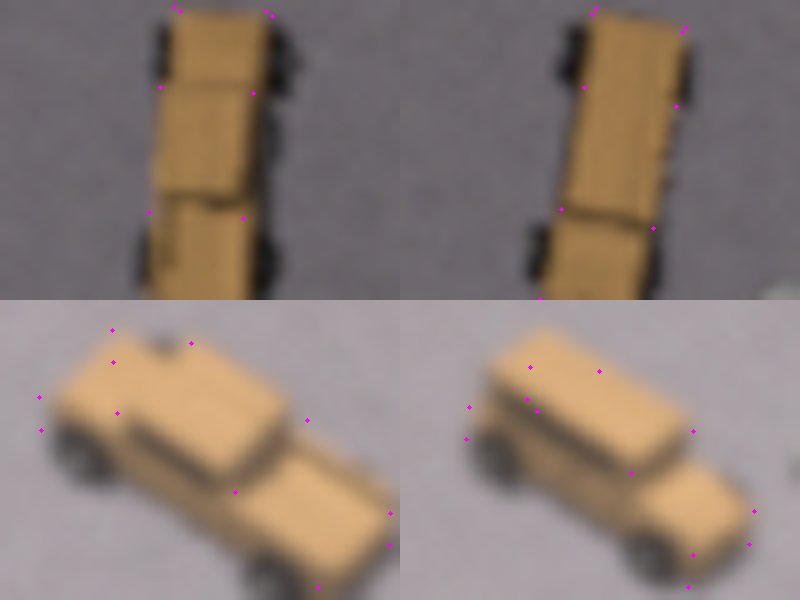

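```bash
cat > r2.py <<'E'
from obj import *
import obj,sys
T=np.load("t0.npy");S=np.load("s0.npy")
obj.wedge=obj.wedge[4:]
th=dict(top=[(3,110,46),(18,255,140)],side=[(3,60,90),(18,255,190)])
obj.mask=lambda n,im,k: cv2.inRange(cv2.cvtColor(im,cv2.COLOR_RGB2HSV),*th[n])
tl=[]
for nm,g in(("wl",[.493,.392,-.06]),("wr",[.506,-.428,2.8])):
    a=[]
    for n,I in(("top",T),("side",S)):
        p,f=fit(n,I,"wedge",g);print(nm,n,p,f)
        c=w2p(n,[[g[0],g[1],.02]])[0].astype(int)
        crop(n,I,c[0]-20,c[1]-20,40,40,8,"_.png",w2p(n,W(p,obj.wedge)));a.append(cv2.imread("pics/_.png"))
    tl.append(np.hstack(a))
cv2.imwrite("pics/fitC.png",np.vstack(tl)[:600])
E
python3 r2.py
```

```text
wl top [ 0.49307365  0.39066443 -0.08673554] 0.0998096274136524
wl side [ 0.49235835  0.39074097 -0.09893971] 0.06914401922721392
wr top [ 0.50486891 -0.42505725  2.78346705] 0.10390324354040681
wr side [ 0.50655383 -0.42883309  2.77814674] 0.19640479360852192
```

View pics/fitC.png

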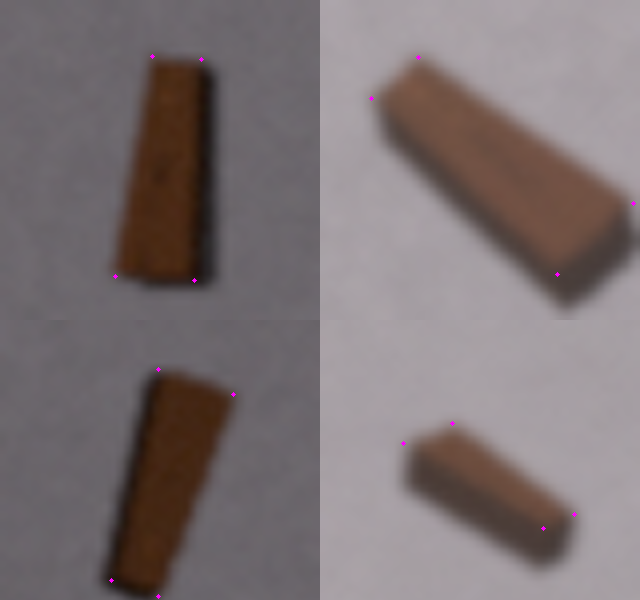

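```bash
cat > plan.py <<'E'
import sys
from h import *
def go(t,yaw,flip=None):
    p,M,s=tool()
    T=R.from_euler("z",yaw).as_matrix()@np.diag([1.,-1,-1])
    d=M.T@(np.array(t)-p)*1e3
    r=R.from_matrix(M.T@T).as_rotvec()
    print("t%.2f"%s["time"],"pos",np.round(p,4),"yaw %.3f"%np.arctan2(M[1,0],M[0,0]),"tilt",np.round(M[:,2],3),"F",np.round(s["ft_force"],1),"w%.3f"%s["grip_width"],"q7 %.2f"%s["joint_positions"][6])
    print("delta mm",np.round(d,1),"rot",np.round(r,4))
a=list(map(float,sys.argv[1:]))
go(a[:3],a[3])
E
python3 plan.py .536 -.437 .12 2.785
```

```text
t0.20 pos [ 0.2128 -0.6138  0.2219] yaw 0.334 tilt [-0.     0.001 -1.   ] F [ 0.6  0.7 -1.3] w1.000 q7 -0.06
delta mm [363.3 -61.  101.9] rot [-6.0000e-04 -1.4000e-03 -2.4512e+00]
```

```bash
python3 -m inch '45 -7.5 12 0 0 0 100;45 -7.5 12 0 0 0 100;45 -7.5 12 0 0 0 100;45 -7.5 12 0 0 0 100;45 -7.5 12 0 0 0 100;45 -7.5 12 0 0 0 100;45 -7.5 12 0 0 0 100;45 -7.5 12 0 0 0 100' 20; python3 plan.py .536 -.437 .12 2.785
```

```text
time: 1.0
position: [0.5339, -0.4453, 0.1214]
tool_rot: [3.098, 0.488, -0.01]
ft_force: [0.9, -1.3, 0.3]
grip_width: 0.999
t1.00 pos [ 0.5339 -0.4453  0.1214] yaw 0.312 tilt [-0.005 -0.006 -1.   ] F [ 0.9 -1.3  0.3] w0.999 q7 -0.68
delta mm [ 4.6 -7.2  1.4] rot [-0.0066  0.0082 -2.4727]
```

```bash
python3 -m inch '0 0 0 0 0 -0.145 60;0 0 0 0 0 -0.145 60;0 0 0 0 0 -0.145 60;0 0 0 0 0 -0.145 60;0 0 0 0 0 -0.145 60;0 0 0 0 0 -0.145 60;0 0 0 0 0 -0.145 60;0 0 0 0 0 -0.145 60;0 0 0 0 0 -0.145 60;0 0 0 0 0 -0.145 60;0 0 0 0 0 -0.145 60;0 0 0 0 0 -0.145 60;0 0 0 0 0 -0.145 60;0 0 0 0 0 -0.145 60;0 0 0 0 0 -0.145 60;0 0 0 0 0 -0.145 60;0 0 0 0 0 -0.13 60'; python3 plan.py .536 -.437 .12 2.785
```

```text
time: 2.7
position: [0.5408, -0.4313, 0.1107]
tool_rot: [-0.457, -3.095, -0.01]
ft_force: [-0.1, -0.0, -0.2]
grip_width: 0.601
t2.70 pos [ 0.5408 -0.4313  0.1107] yaw 2.849 tilt [-0.012  0.009 -1.   ] F [-0.1 -0.  -0.2] w0.601 q7 1.68
delta mm [ 3.1 -6.8 -9.3] rot [ 0.0042 -0.0144  0.0636]
```

```bash
python3 -m inch '3 -7 0 0.004 -0.014 0.064 60;0 0 20 0 0 0 60;0 0 20 0 0 0 60;0 0 20 0 0 0 60;0 0 15 0 0 0 60;0 0 0 0 0 0 60'; python3 plan.py .536 -.437 .004 2.785
python3 - <<'E'
from h import *
im=cams.get_image("top");crop("top",im,390,175,80,60,8,"g1.png")
im=cams.get_image("side");crop("side",im,310,120,70,60,8,"g2.png")
E
```

```text
time: 3.3
position: [0.5349, -0.4385, 0.0323]
tool_rot: [-0.559, -3.091, -0.0]
ft_force: [-0.8, 0.5, 0.7]
grip_width: 0.596
t3.30 pos [ 0.5349 -0.4385  0.0323] yaw 2.784 tilt [-0.  0. -1.] F [-0.8  0.5  0.7] w0.596 q7 1.60
delta mm [-0.6  1.8 28.3] rot [ 0.0003 -0.0004 -0.0014]
```

View pics/g1.png

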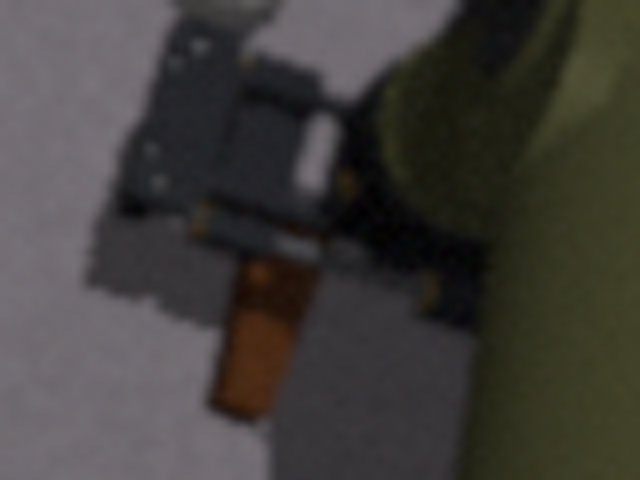

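View pics/g2.png

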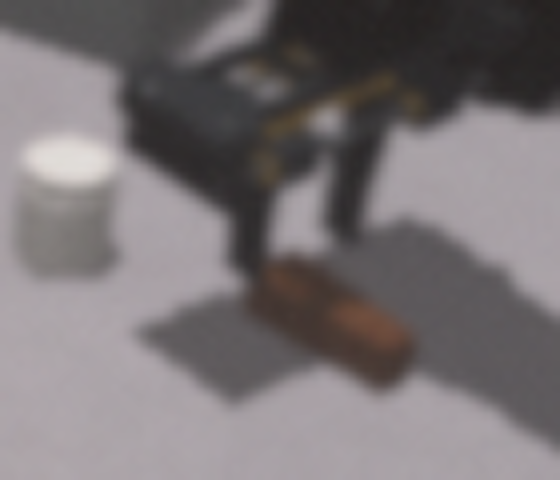

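The fingers straddle the wedge's butt, and the tin is clear of them.

```bash
python3 -m inch '-0.5 1.5 14 0 0 0 60;0 0 13 0 0 0 60;0 0 0 0 0 0 60;0 0 0 0 0 0 20;0 0 0 0 0 0 20;0 0 0 0 0 0 20;0 0 0 0 0 0 20;0 0 0 0 0 0 20' 40; python3 plan.py .536 -.437 .005 2.785
```

```text
time: 4.2
position: [0.5399, -0.4392, 0.0093]
tool_rot: [0.558, 3.083, -0.006]
ft_force: [0.4, -0.9, -0.4]
grip_width: 0.352
t4.20 pos [ 0.5399 -0.4392  0.0093] yaw 2.784 tilt [ 0.007 -0.006 -1.   ] F [ 0.4 -0.9 -0.4] w0.352 q7 1.59
delta mm [4.5 0.7 4.3] rot [-0.0026  0.0088 -0.0013]
```

```bash
python3 -m inch '0 0 0 0 0 0 50;4 0 6 -0.003 0.009 0 50;0 0 0 0 0 0 50;0 0 0 0 0 0 20;0 0 0 0 0 0 20;0 0 0 0 0 0 20;0 0 0 0 0 0 20' 40; python3 plan.py .536 -.437 .003 2.785
```

```text
time: 4.9
position: [0.536, -0.438, 0.0032]
tool_rot: [-0.559, -3.091, -0.001]
ft_force: [0.3, 0.4, -0.5]
grip_width: 0.352
t4.90 pos [ 0.536  -0.438   0.0032] yaw 2.784 tilt [-0.     0.001 -1.   ] F [ 0.3  0.4 -0.5] w0.352 q7 1.59
delta mm [0.3 0.9 0.2] rot [ 0.0004 -0.0005 -0.0015]
```

```bash
python3 -m inch '0 0 -20 0 0 0 20;0 0 -25 0 0 0 20;0 0 -25 0 0 0 20;0 0 -25 0 0 0 20;0 0 0 0 0 0.14 20;0 0 0 0 0 0.14 20;0 0 0 0 0 0.14 20;0 0 0 0 0 0.14 20;0 0 0 0 0 0.14 20;0 0 0 0 0 0.14 20;0 0 0 0 0 0.14 20;0 0 0 0 0 0.087 20'; python3 plan.py .6621 -.3150 .09 1.717
```

```text
time: 6.1
position: [0.5355, -0.4367, 0.1008]
tool_rot: [-2.101, -2.332, -0.002]
ft_force: [-1.0, -0.1, 0.1]
grip_width: 0.352
t6.10 pos [ 0.5355 -0.4367  0.1008] yaw 1.675 tilt [-0.001  0.003 -1.   ] F [-1.  -0.1  0.1] w0.352 q7 0.59
delta mm [107.9 138.6  11. ] rot [-0.001  -0.0027 -0.0424]
```

```bash
python3 -m inch '27 35 0 0 0 -0.011 20;27 35 0 0 0 -0.011 20;27 35 0 0 0 -0.011 20;27 33 0 0 0 -0.01 20;0 0 0 0 0 0 20'; python3 plan.py .6621 -.3150 .06 1.717
python3 - <<'E'
from h import *
im=cams.get_image("top");crop("top",im,330,120,100,75,8,"g3.png")
im=cams.get_image("side");crop("side",im,270,120,80,70,8,"g4.png")
E
```

```text
time: 6.6
position: [0.6616, -0.3124, 0.0994]
tool_rot: [-2.059, -2.368, 0.001]
ft_force: [0.4, 1.6, -0.4]
grip_width: 0.35
t6.60 pos [ 0.6616 -0.3124  0.0994] yaw 1.710 tilt [-0.003  0.002 -1.   ] F [ 0.4  1.6 -0.4] w0.350 q7 0.37
delta mm [-2.7  0.2 39.4] rot [-0.0028 -0.0019 -0.007 ]
```

View pics/g3.png

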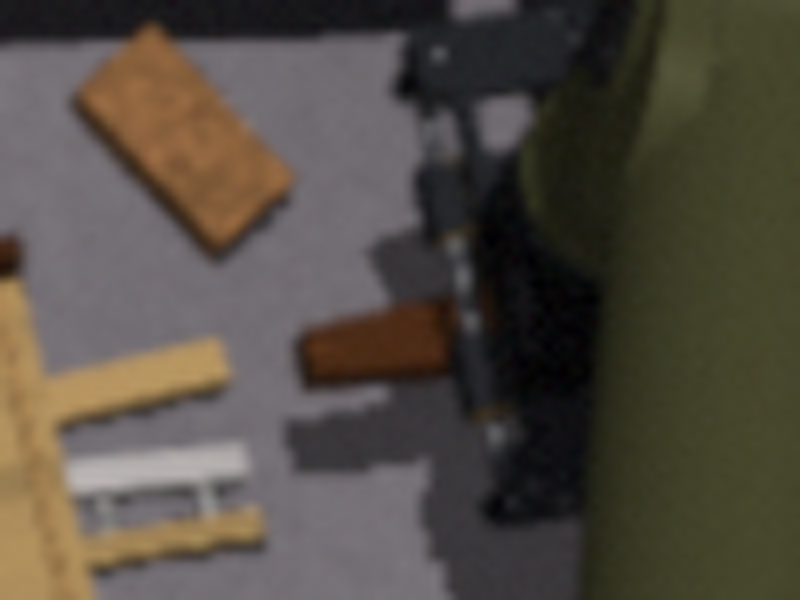

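View pics/g4.png

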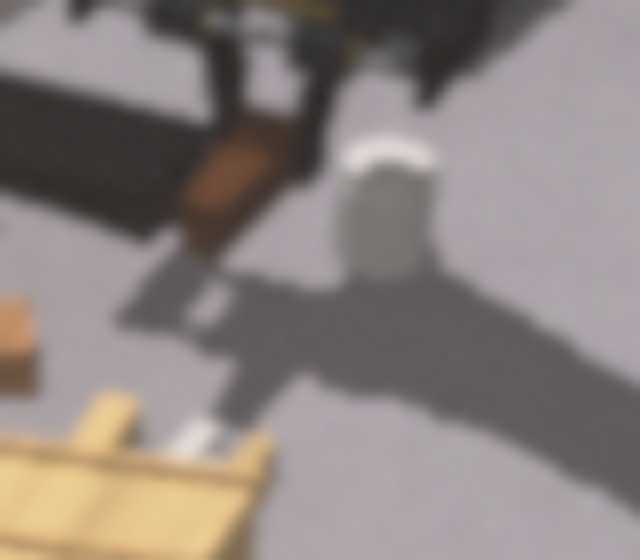

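```bash
python3 - <<'E'
from fit2 import *
p=np.load("ramp.npy")
print(w2p("top",W(p,[(.034,-.22,.02),(.0153,-.22,.02),(0,-.22,.02),(-.0153,-.22,.02),(-.052,-.22,.02),(.034,-.14,.02),(.0107,-.14,.02)]))*8-(np.array([330,120])-.5)*8)
print(w2p("top",W(p,[(.034,.22,.02),(.0153,.22,.02),(0,.22,.02),(-.0153,.22,.02),(-.052,.22,.02)]))*10-(np.array([222,155])-.5)*10)
E
```

```text
[[222.80887514 341.03817938]
 [231.79886203 384.11731617]
 [239.18150299 419.49420868]
 [246.58875283 454.98902453]
 [264.45751909 540.61440255]
 [ 33.90745681 373.42778138]
 [ 44.65090033 427.28552264]]
[[ 51.87535154 300.33739538]
 [ 60.5242715  355.04771353]
 [ 67.62702208 399.97745577]
 [ 74.75362642 445.05808926]
 [ 91.94611499 553.81230647]]
```

```bash
python3 -m inch '-2 0 25 -0.003 -0.002 -0.007 20;0 0 25 0 0 0 20;0 0 25 0 0 0 20;0 0 16 0 0 0 20;0 0 0 0 0 0 20'; python3 plan.py .6636 -.3148 .006 1.717
python3 - <<'E'
from h import *
im=cams.get_image("top");crop("top",im,330,140,90,55,8,"g5.png")
E
```

```text
time: 7.2
position: [0.6525, -0.3333, 0.0064]
tool_rot: [2.07, 2.356, -0.021]
ft_force: [-0.0, 0.1, -1.4]
grip_width: 0.353
t7.20 pos [ 0.6525 -0.3333  0.0064] yaw 1.700 tilt [-0.005 -0.013 -1.   ] F [-0.   0.1 -1.4] w0.353 q7 0.36
delta mm [17.  13.4  0. ] rot [-0.0068  0.0126 -0.0171]
```

View pics/g5.png

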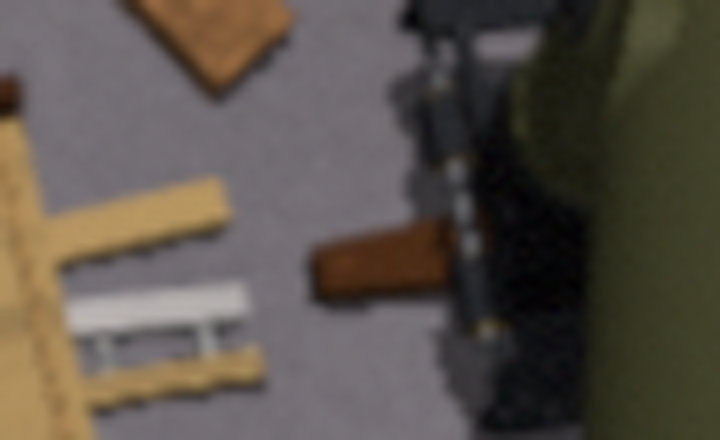

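```bash
python3 -m inch '0 13 0 -0.007 0.013 -0.017 20;0 0 0 0 0 0 20'; python3 plan.py .6636 -.3148 .006 1.717
```

```text
time: 7.45
position: [0.6666, -0.3343, 0.0102]
tool_rot: [2.053, 2.372, 0.001]
ft_force: [0.3, 1.1, -0.7]
grip_width: 0.353
t7.45 pos [ 0.6666 -0.3343  0.0102] yaw 1.715 tilt [ 0.004 -0.002 -1.   ] F [ 0.3  1.1 -0.7] w0.353 q7 0.38
delta mm [19.7 -0.2  4.2] rot [ 0.0035  0.0027 -0.002 ]
```

```bash
python3 -m inch '12 0 3 0 0 0 20;12 0 0 0 0 0 20;12 0 0 0 0 0 20;0 0 0 0 0 0 20'; python3 plan.py .6540 -.2495 .005 1.717
python3 - <<'E'
from h import *
im=cams.get_image("top");crop("top",im,330,140,90,55,8,"g6.png")
E
```

```text
time: 7.85
position: [0.6614, -0.2956, 0.0102]
tool_rot: [2.052, 2.369, 0.002]
ft_force: [0.2, 0.8, -1.6]
grip_width: 0.355
t7.85 pos [ 0.6614 -0.2956  0.0102] yaw 1.714 tilt [ 0.007 -0.004 -1.   ] F [ 0.2  0.8 -1.6] w0.355 q7 0.32
delta mm [46.7 -0.8  5. ] rot [ 0.006   0.0048 -0.0029]
```

View pics/g6.png

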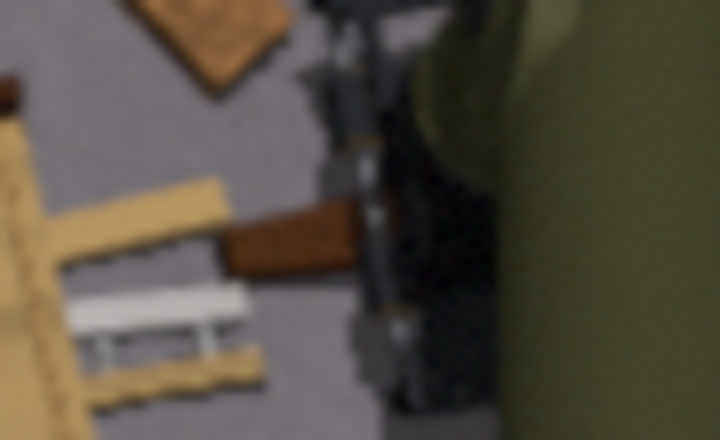

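```bash
python3 -m inch '10 0 2 0.006 0.005 0 20;10 0 1 0 0 0 20;0 0 0 0 0 0 20'; python3 plan.py .6540 -.2495 .005 1.717;  python3 -m inch '10 0 1 0 0 0 20;8 0 0 0 0 0 20;0 0 0 0 0 0 20'; python3 plan.py .6540 -.2495 .005 1.717
```

```text
time: 8.2
position: [0.6583, -0.276, 0.0074]
tool_rot: [2.057, 2.373, -0.002]
ft_force: [-0.2, -0.2, -1.1]
grip_width: 0.346
t8.20 pos [ 0.6583 -0.276   0.0074] yaw 1.713 tilt [-0.    -0.001 -1.   ] F [-0.2 -0.2 -1.1] w0.346 q7 0.30
delta mm [26.8 -0.5  2.3] rot [-0.0004  0.0015 -0.004 ]
time: 8.5
position: [0.6564, -0.2571, 0.0064]
tool_rot: [2.057, 2.371, -0.001]
ft_force: [0.3, 0.3, -0.8]
grip_width: 0.351
t8.50 pos [ 0.6564 -0.2571  0.0064] yaw 1.713 tilt [ 0.002 -0.002 -1.   ] F [ 0.3  0.3 -0.8] w0.351 q7 0.27
delta mm [ 7.9 -1.3  1.4] rot [ 0.0013  0.0024 -0.0044]
```

```bash
python3 -m inch '4 -1 1 0 0 0 20;4 0 1 0 0 0 20;3 0 0 0 0 0 20;0 0 0 0 0 0 20'; python3 plan.py .6540 -.2495 .004 1.717;python3 - <<'E'
from h import *
im=cams.get_image("top");crop("top",im,330,140,90,55,8,"g7.png")
E
```

```text
time: 8.9
position: [0.6554, -0.247, 0.0053]
tool_rot: [2.055, 2.367, 0.001]
ft_force: [1.4, 1.0, -0.3]
grip_width: 0.347
t8.90 pos [ 0.6554 -0.247   0.0053] yaw 1.712 tilt [ 0.006 -0.004 -1.   ] F [ 1.4  1.  -0.3] w0.347 q7 0.25
delta mm [-2.2 -1.8  1.3] rot [ 0.0053  0.0052 -0.0054]
```

View pics/g7.png

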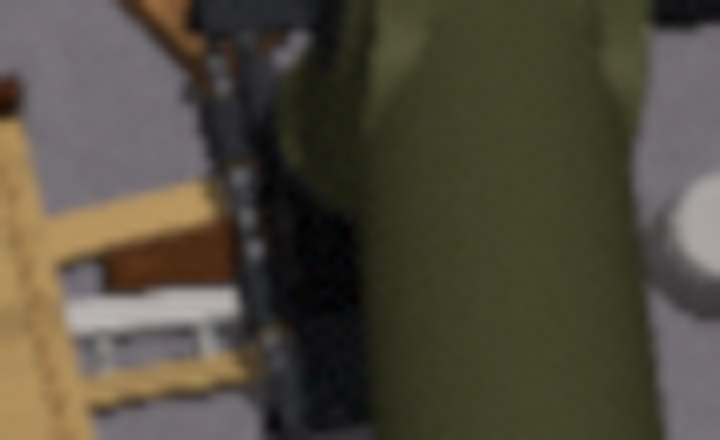

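```bash
python3 -m inch '0 0 0 0 0 0 55;0 0 0 0 0 0 55;0 0 -20 0 0 0 55;0 0 -20 0 0 0 50;-20 0 0 0 0 0 0;-20 0 0 0 0 0 0;0 0 0 0 0 0 0;0 0 0 0 0 0 0;0 0 0 0 0 0 0;0 0 0 0 0 0 0'; python3 plan.py .6580 -.287 .010 1.717;python3 - <<'E'
from h import *
im=cams.get_image("top");crop("top",im,330,140,90,55,8,"g8.png")
im=cams.get_image("side");crop("side",im,270,120,80,70,8,"g9.png")
E
```

```text
time: 9.95
position: [0.655, -0.2901, 0.0405]
tool_rot: [-2.059, -2.367, 0.009]
ft_force: [0.6, -0.1, -1.2]
grip_width: 0.054
t9.95 pos [ 0.655  -0.2901  0.0405] yaw 1.710 tilt [-0.007 -0.001 -1.   ] F [ 0.6 -0.1 -1.2] w0.054 q7 0.32
delta mm [ 2.6  3.6 30.5] rot [-0.0076  0.0003 -0.0072]
```

View pics/g8.png

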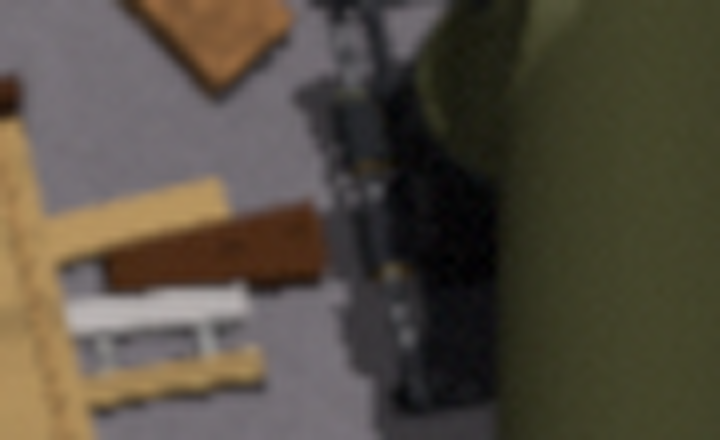

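View pics/g9.png

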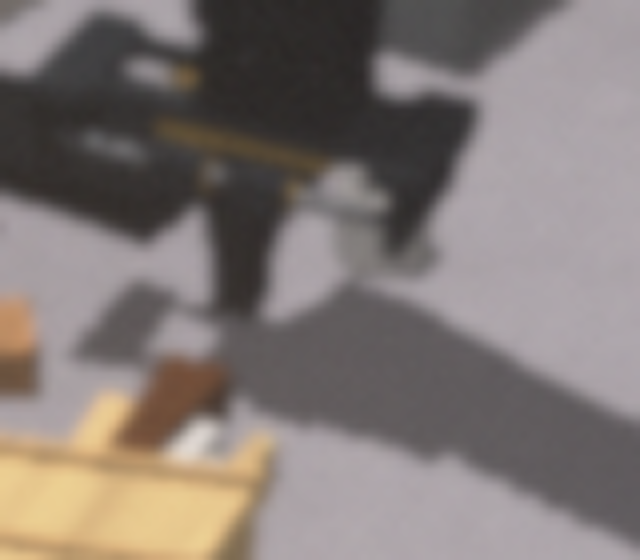

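```bash
python3 -m inch '0 4 15 -0.007 0 -0.007 0;0 0 14 0 0 0 0;0 0 0 0 0 0 0'; python3 plan.py .6545 -.263 .010 1.717; python3 -m inch '8 0 0 0 0 0 0;8 0 0 0 0 0 0;0 0 0 0 0 0 0'; python3 plan.py .6545 -.263 .010 1.717
```

```text
time: 10.35
position: [0.6594, -0.2878, 0.0091]
tool_rot: [2.05, 2.381, 0.0]
ft_force: [0.4, -0.5, -0.3]
grip_width: 0.005
t10.35 pos [ 0.6594 -0.2878  0.0091] yaw 1.720 tilt [ 0. -0. -1.] F [ 0.4 -0.5 -0.3] w0.005 q7 0.32
delta mm [25.2 -1.1 -0.9] rot [0.0001 0.     0.0028]
time: 10.65
position: [0.6564, -0.2695, 0.0077]
tool_rot: [-2.048, -2.379, -0.0]
ft_force: [0.1, -0.3, 0.3]
grip_width: 0.005
t10.65 pos [ 0.6564 -0.2695  0.0077] yaw 1.720 tilt [-0.002  0.002 -1.   ] F [ 0.1 -0.3  0.3] w0.005 q7 0.30
delta mm [ 6.7 -0.9 -2.2] rot [-0.0013 -0.0018  0.0033]
```

```bash
for i in 1; do python3 -m inch '4 0 0 0 0 0 0;4 0 0 0 0 0 0;4 0 0 0 0 0 0'; done; python3 plan.py .6520 -.246 .010 1.717
```

```text
time: 10.95
position: [0.6552, -0.2627, 0.0095]
tool_rot: [2.048, 2.374, -0.006]
ft_force: [1.3, -6.2, -0.8]
grip_width: 0.0
t10.95 pos [ 0.6552 -0.2627  0.0095] yaw 1.718 tilt [ 0.002 -0.007 -1.   ] F [ 1.3 -6.2 -0.8] w0.000 q7 0.28
delta mm [16.9 -0.7 -0.6] rot [0.0009 0.0068 0.001 ]
```

```bash
python3 -m inch '5 0 0 0 0 0 0;5 0 0 0 0 0 0;5 0 0 0 0 0 0';  python3 plan.py .6520 -.246 .010 1.717
```

```text
time: 11.25
position: [0.6542, -0.2583, 0.012]
tool_rot: [2.047, 2.357, -0.016]
ft_force: [1.5, -7.7, -0.4]
grip_width: 0.005
t11.25 pos [ 0.6542 -0.2583  0.012 ] yaw 1.711 tilt [ 0.008 -0.021 -1.   ] F [ 1.5 -7.7 -0.4] w0.005 q7 0.26
delta mm [12.5 -0.5  1.7] rot [ 0.0054  0.0216 -0.0058]
```

```bash
python3 -m inch '9 0 2 0.005 0.02 0 0;9 0 1 0 0.005 0 0;9 0 1 0 0.005 0 0';  python3 plan.py .6520 -.246 .010 1.717
```

```text
time: 11.55
position: [0.6518, -0.2475, 0.0112]
tool_rot: [2.063, 2.352, -0.006]
ft_force: [2.2, -10.4, -0.1]
grip_width: 0.004
t11.55 pos [ 0.6518 -0.2475  0.0112] yaw 1.701 tilt [ 0.007 -0.012 -1.   ] F [  2.2 -10.4  -0.1] w0.004 q7 0.24
delta mm [1.5 0.4 1.1] rot [ 0.0056  0.0125 -0.0156]
```

```bash
python3 -m inch '12 0 1 0.005 0.01 0 0;12 0 1 0 0.01 0 0;12 0 1 0 0.01 0 0';  python3 plan.py .6520 -.246 .010 1.717
```

```text
time: 11.85
position: [0.6512, -0.2459, 0.0123]
tool_rot: [2.073, 2.321, -0.012]
ft_force: [5.4, -17.7, -4.9]
grip_width: 0.005
t11.85 pos [ 0.6512 -0.2459  0.0123] yaw 1.683 tilt [ 0.017 -0.025 -1.   ] F [  5.4 -17.7  -4.9] w0.005 q7 0.21
delta mm [-0.1  0.7  2.3] rot [ 0.0136  0.0272 -0.0333]
```

```bash
python3 -m inch '15 0 1 0.01 0.02 -0.03 0;16 0 1 0 0.01 0 0';  python3 plan.py .6520 -.246 .010 1.717; python3 -m inch '-15 0 0 0 0 0 0;-15 0 0 0 0 0 0;-5 0 -20 0 0 0 0;0 0 -20 0 0 0 0;0 0 -25 0 0 0 0'; python3 plan.py .515 -.5 .15 1.717;python3 - <<'E'
from h import *
im=cams.get_image("top");crop("top",im,320,140,90,55,8,"g10.png")
im=cams.get_image("side");crop("side",im,270,150,50,45,14,"g11.png")
E
```

```text
time: 12.05
position: [0.6514, -0.2458, 0.0138]
tool_rot: [2.051, 2.33, -0.019]
ft_force: [8.2, -23.9, -5.1]
grip_width: 0.003
t12.05 pos [ 0.6514 -0.2458  0.0138] yaw 1.698 tilt [ 0.02  -0.034 -0.999] F [  8.2 -23.9  -5.1] w0.003 q7 0.22
delta mm [-0.1  0.5  3.8] rot [ 0.0154  0.0363 -0.0189]
time: 12.55
position: [0.6511, -0.2816, 0.0778]
tool_rot: [2.062, 2.333, -0.02]
ft_force: [-0.6, -0.8, 0.1]
grip_width: 0.005
t12.55 pos [ 0.6511 -0.2816  0.0778] yaw 1.694 tilt [ 0.012 -0.028 -1.   ] F [-0.6 -0.8  0.1] w0.005 q7 0.29
delta mm [-202.1 -161.2  -67.6] rot [ 0.0085  0.0296 -0.0233]
```

View pics/g10.png

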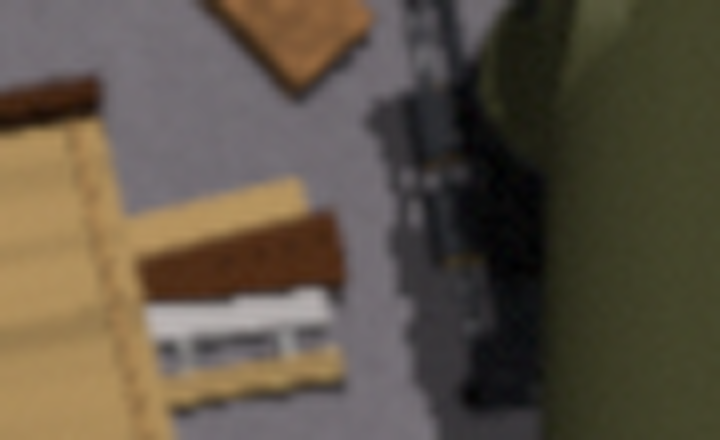

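View pics/g11.png

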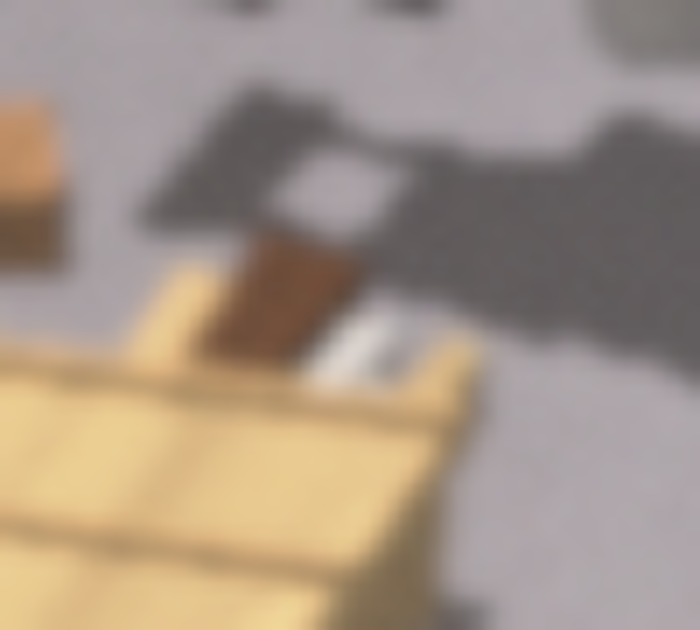

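```bash
python3 -m inch '0 0 -30 0.008 0.03 -0.145 40;0 0 -30 0 0 -0.145 60;0 0 -20 0 0 -0.145 60;0 0 0 0 0 -0.145 60;0 0 0 0 0 -0.145 60;0 0 0 0 0 -0.145 60;0 0 0 0 0 -0.145 60;0 0 0 0 0 -0.145 60;0 0 0 0 0 -0.145 60;0 0 0 0 0 -0.06 60';python3 plan.py .459 .394 .15 3.05
```

```text
time: 13.65
position: [0.6528, -0.2703, 0.1579]
tool_rot: [-0.047, -3.138, -0.027]
ft_force: [0.1, 0.4, 0.8]
grip_width: 0.596
t13.65 pos [ 0.6528 -0.2703  0.1579] yaw 3.112 tilt [-0.003  0.017 -1.   ] F [0.1 0.4 0.8] w0.596 q7 1.65
delta mm [213.6 657.9  19.8] rot [ 0.0169 -0.0039  0.0615]
```

```bash
python3 -m inch '14 44 0 0.017 -0.004 0.06 60;14 44 0 0 0 0 60;14 44 0 0 0 0 60;14 44 0 0 0 0 60;14 44 0 0 0 0 60;14 44 0 0 0 0 60;14 44 0 0 0 0 60;14 44 0 0 0 0 60;14 44 0 0 0 0 60;14 44 0 0 0 0 60;14 44 0 0 0 0 60;14 44 0 0 0 0 60;14 44 0 0 0 0 60;14 44 0 0 0 0 60;0 0 0 0 0 0 60';python3 plan.py .459 .394 .10 3.05
```

```text
time: 15.15
position: [0.4931, 0.3908, 0.1528]
tool_rot: [-0.131, -3.112, -0.028]
ft_force: [-1.3, 0.8, 0.4]
grip_width: 0.602
t15.15 pos [0.4931 0.3908 0.1528] yaw 3.058 tilt [-0.026  0.019 -0.999] F [-1.3  0.8  0.4] w0.602 q7 0.51
delta mm [32.8 -0.6 53.7] rot [ 0.0166 -0.0271  0.0077]
```

```bash
python3 -m inch '17 0 25 0.017 -0.027 0.007 60;17 0 25 0 0 0 60;0 0 25 0 0 0 60;0 0 25 0 0 0 60;0 0 15 0 0 0 60;0 0 0 0 0 0 60';python3 plan.py .459 .394 .003 3.05
python3 - <<'E'
from h import *
im=cams.get_image("top");crop("top",im,130,190,90,60,8,"l1.png")
im=cams.get_image("side");crop("side",im,170,260,90,80,8,"l2.png")
E
```

```text
time: 15.75
position: [0.451, 0.3982, 0.032]
tool_rot: [-0.127, -3.13, -0.002]
ft_force: [-0.8, 0.2, 0.7]
grip_width: 0.597
t15.75 pos [0.451  0.3982 0.032 ] yaw 3.061 tilt [-0.008  0.001 -1.   ] F [-0.8  0.2  0.7] w0.597 q7 0.37
delta mm [-8.5 -3.6 28.9] rot [ 0.0006 -0.0086  0.0108]
```

View pics/l1.png

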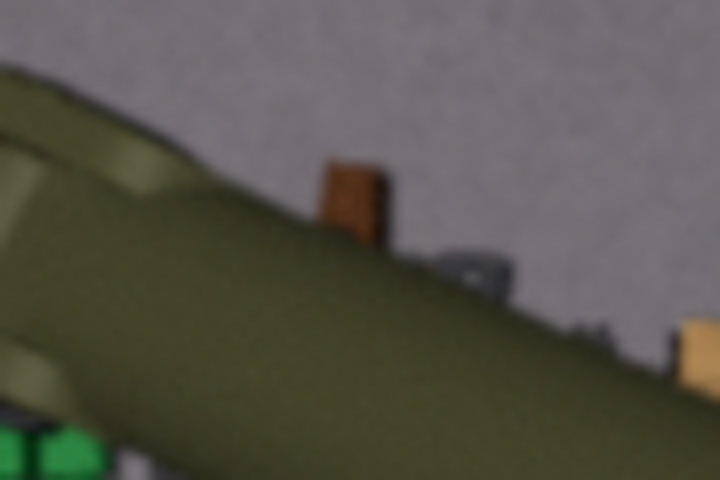

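View pics/l2.png

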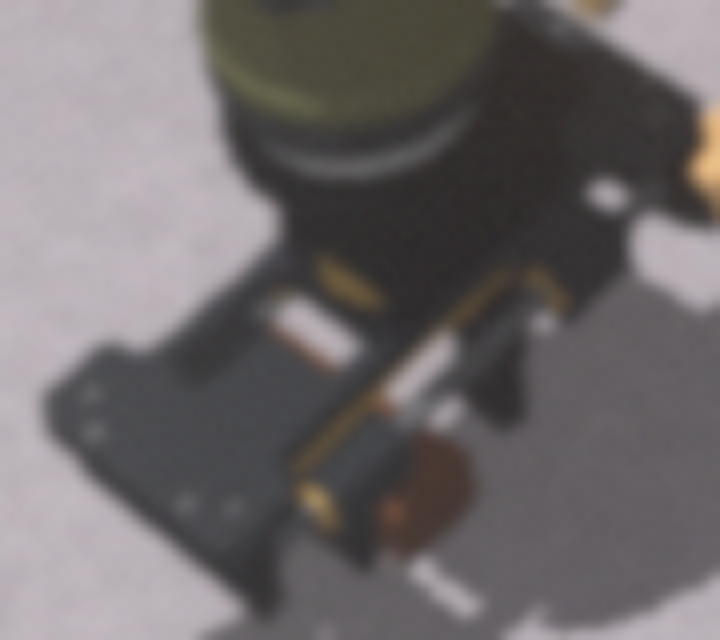

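```bash
python3 -m inch '-8 -3.5 14 0 -0.009 0.01 60;0 0 14 0 0 0 60;0 0 1 0 0 0 60';python3 plan.py .459 .394 .003 3.05
```

```text
time: 16.15
position: [0.4635, 0.3962, 0.0062]
tool_rot: [0.147, 3.13, 0.01]
ft_force: [0.1, 0.0, 0.2]
grip_width: 0.599
t16.15 pos [0.4635 0.3962 0.0062] yaw 3.048 tilt [ 0.009  0.006 -1.   ] F [0.1 0.  0.2] w0.599 q7 0.35
delta mm [ 4.3 -2.6  3.1] rot [ 0.0068  0.0083 -0.0024]
```

```bash
python3 -m inch '4 -2.5 3 0.007 0.008 0 60;0 0 0 0 0 0 60;0 0 0 0 0 0 20;0 0 0 0 0 0 20;0 0 0 0 0 0 20;0 0 0 0 0 0 20;0 0 0 0 0 0 20' 40;python3 plan.py .459 .394 .003 3.05
```

```text
time: 16.85
position: [0.4593, 0.3946, 0.0038]
tool_rot: [0.147, 3.138, 0.001]
ft_force: [0.4, 0.2, -0.1]
grip_width: 0.354
t16.85 pos [0.4593 0.3946 0.0038] yaw 3.048 tilt [ 0.001  0.    -1.   ] F [ 0.4  0.2 -0.1] w0.354 q7 0.35
delta mm [ 0.3 -0.7  0.8] rot [ 0.0004  0.0006 -0.0022]
```

```bash
python3 -m inch '0 0 -25 0 0 0 20;0 0 -25 0 0 0 20;0 0 -25 0 0 0 20;0 0 -20 0 0 0.14 20;0 0 0 0 0 0.14 20;0 0 0 0 0 0.14 20;0 0 0 0 0 0.14 20;0 0 0 0 0 0.14 20;0 0 0 0 0 0.14 20;0 0 0 0 0 0.14 20;0 0 0 0 0 0.14 20;0 0 0 0 0 0.14 20;0 0 0 0 0 0.07 20';python3 plan.py .5732 .2991 .06 1.717
```

```text
time: 18.15
position: [0.4572, 0.3939, 0.1017]
tool_rot: [-2.115, -2.322, 0.003]
ft_force: [0.4, -0.1, -0.9]
grip_width: 0.35
t18.15 pos [0.4572 0.3939 0.1017] yaw 1.664 tilt [-0.002 -0.001 -1.   ] F [ 0.4 -0.1 -0.9] w0.350 q7 -0.86
delta mm [-105.1  106.7   41.6] rot [-0.0021  0.0006 -0.0528]
```

```bash
python3 -m inch '-26 26 0 0 0 -0.025 20;-26 26 0 0 0 -0.025 20;-26 26 0 0 0 0 20;-24 24 15 0 0 0 20;0 0 15 0 0 0 20;0 0 0 0 0 0 20';python3 plan.py .5732 .2991 .006 1.717
```

```text
time: 18.75
position: [0.5732, 0.3048, 0.0708]
tool_rot: [-2.049, -2.38, 0.001]
ft_force: [-1.4, 1.1, -1.0]
grip_width: 0.354
t18.75 pos [0.5732 0.3048 0.0708] yaw 1.720 tilt [-0.001  0.    -1.   ] F [-1.4  1.1 -1. ] w0.354 q7 -0.60
delta mm [-5.7 -0.7 64.8] rot [-0.0011 -0.0002  0.0032]
```

```bash
python3 -m inch '0 0 22 0 0 0 20;0 0 20 0 0 0 20;0 0 20 0 0 0 20;0 0 0 0 0 0 20';python3 plan.py .5732 .2991 .006 1.717
python3 - <<'E'
from h import *
im=cams.get_image("top");crop("top",im,185,160,90,55,8,"l3.png")
im=cams.get_image("side");crop("side",im,200,210,75,70,8,"l4.png")
E
```

```text
time: 19.15
position: [0.5707, 0.3086, 0.0091]
tool_rot: [-2.043, -2.384, -0.002]
ft_force: [0.2, 0.2, -1.2]
grip_width: 0.352
t19.15 pos [0.5707 0.3086 0.0091] yaw 1.724 tilt [-0.001  0.002 -1.   ] F [ 0.2  0.2 -1.2] w0.352 q7 -0.63
delta mm [-9.8  1.   3.1] rot [-0.0005 -0.0023  0.0074]
```

View pics/l3.png

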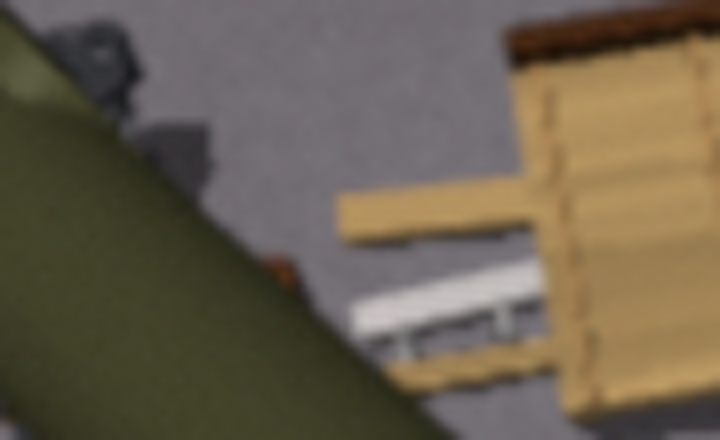

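View pics/l4.png

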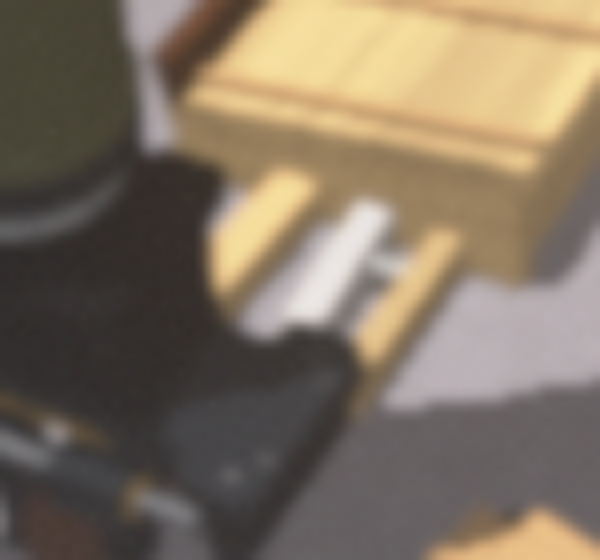

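```bash
python3 -m inch '-12 0.5 1 0 -0.002 0.004 20;-12 0.5 1 0 0 0.003 20;-10 0 1 0 0 0 20;0 0 0 0 0 0 20';python3 plan.py .5828 .2338 .005 1.717
python3 - <<'E'
from h import *
im=cams.get_image("top");crop("top",im,185,160,90,55,8,"l5.png")
E
```

```text
time: 19.65
position: [0.5807, 0.2755, 0.0134]
tool_rot: [2.051, 2.375, 0.014]
ft_force: [-1.8, -0.7, -1.7]
grip_width: 0.35
t19.65 pos [0.5807 0.2755 0.0134] yaw 1.717 tilt [ 0.009  0.005 -1.   ] F [-1.8 -0.7 -1.7] w0.350 q7 -0.59
delta mm [-41.6  -4.1   8.3] rot [ 0.0092 -0.0033  0.0003]
```

View pics/l5.png

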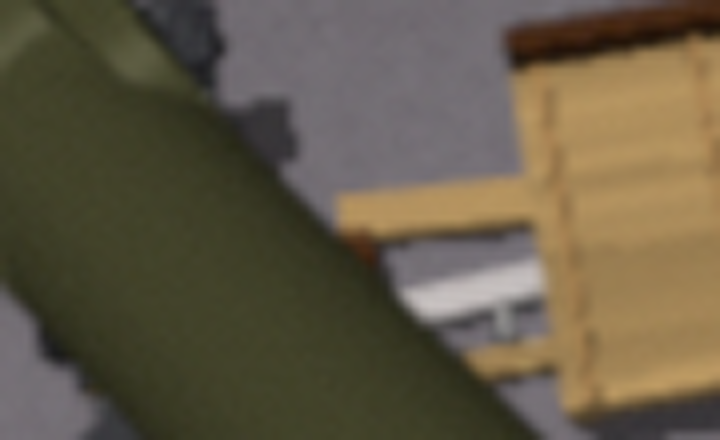

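```bash
python3 -m inch '-3 -4 6 0.009 -0.003 0 20;-6 0 2 0 0 0 20;-6 0 1 0 0 0 20;0 0 0 0 0 0 20';python3 plan.py .5828 .2338 .005 1.717
```

```text
time: 20.1
position: [0.5797, 0.2595, 0.0041]
tool_rot: [2.051, 2.379, 0.003]
ft_force: [0.5, 0.2, -0.7]
grip_width: 0.351
t20.10 pos [0.5797 0.2595 0.0041] yaw 1.718 tilt [ 0.002  0.001 -1.   ] F [ 0.5  0.2 -0.7] w0.351 q7 -0.57
delta mm [-25.9  -0.7  -0.9] rot [ 0.0017 -0.0005  0.0013]
```

```bash
python3 -m inch '-8 0 0 0 0 0 20;-7 0 0 0 0 0 20;0 0 0 0 0 0 20';python3 plan.py .5828 .2338 .005 1.717; python3 -m inch '-5 -0.5 1 0 0 0 20;-4 0 0 0 0 0 20;0 0 0 0 0 0 20';python3 plan.py .5828 .2338 .005 1.717
```

```text
time: 20.4
position: [0.5824, 0.2436, 0.0041]
tool_rot: [2.051, 2.379, 0.003]
ft_force: [0.9, 0.2, -1.1]
grip_width: 0.354
t20.40 pos [0.5824 0.2436 0.0041] yaw 1.719 tilt [ 0.002  0.001 -1.   ] F [ 0.9  0.2 -1.1] w0.354 q7 -0.54
delta mm [-9.7 -1.  -0.9] rot [ 0.0022 -0.0007  0.0015]
time: 20.7
position: [0.5836, 0.2347, 0.0038]
tool_rot: [2.051, 2.379, 0.006]
ft_force: [0.1, -0.3, -0.8]
grip_width: 0.356
t20.70 pos [0.5836 0.2347 0.0038] yaw 1.719 tilt [ 0.003  0.002 -1.   ] F [ 0.1 -0.3 -0.8] w0.356 q7 -0.52
delta mm [-0.7 -1.  -1.2] rot [ 0.0035 -0.0019  0.0016]
```

Inserted freely. Now I'll release, back off and push.

```bash
python3 -m inch '0 0 0 0 0 0 55;0 0 0 0 0 0 55;0 0 -20 0 0 0 55;0 0 -25 0 0 0 50;20 0 0 0 0 0 0;20 0 0 0 0 0 0;5 0 0 0 0 0 0;0 0 0 0 0 0 0;0 0 0 0 0 0 0;0 0 0 0 0 0 0'; python3 plan.py .5762 .2787 .010 1.717;python3 - <<'E'
from h import *
im=cams.get_image("top");crop("top",im,185,160,90,55,8,"l6.png")
im=cams.get_image("side");crop("side",im,200,200,75,70,8,"l7.png")
E
```

```text
time: 21.7
position: [0.577, 0.2777, 0.0497]
tool_rot: [2.051, 2.377, 0.002]
ft_force: [0.3, -0.5, 0.3]
grip_width: 0.052
t21.70 pos [0.577  0.2777 0.0497] yaw 1.718 tilt [ 0.002 -0.001 -1.   ] F [ 0.3 -0.5  0.3] w0.052 q7 -0.57
delta mm [ 1.2 -0.7 39.7] rot [0.0022 0.0009 0.0007]
```

View pics/l6.png

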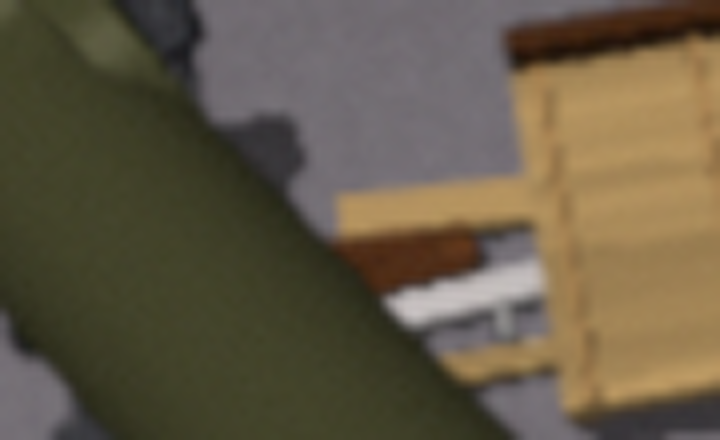

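View pics/l7.png

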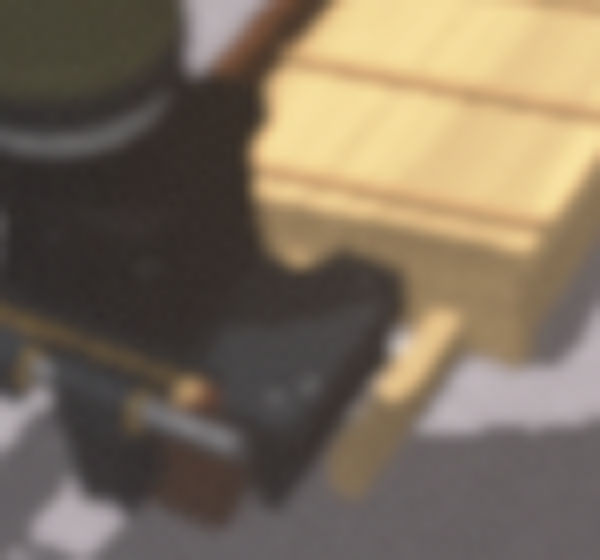

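```bash
python3 - <<'E'
from h import *
print((w2p("side",[(.577,.2777,.0497),(.5823,.2436,.026),(.5823,.2436,.0)])-[200,200]+.5)*8)
E
```

```text
[[118.18981132 494.56797253]
 [177.13380692 471.60052718]
 [183.17506165 520.06542098]]
```

```bash
python3 -m inch '0 -2 20 0 0 0 0;0 0 19 0 0 0 0;0 0 0 0 0 0 0'; python3 plan.py .5808 .236 .010 1.717; python3 -m inch '-6 0 0 0 0 0 0;-6 0 0 0 0 0 0;-6 0 0 0 0 0 0'; python3 plan.py .5808 .236 .010 1.717
```

```text
time: 22.1
position: [0.5767, 0.2749, 0.0102]
tool_rot: [2.054, 2.372, 0.003]
ft_force: [-1.0, -0.5, -0.3]
grip_width: 0.005
t22.10 pos [0.5767 0.2749 0.0102] yaw 1.714 tilt [ 0.004 -0.001 -1.   ] F [-1.  -0.5 -0.3] w0.005 q7 -0.60
delta mm [-39.1  -1.5   0.3] rot [ 0.0038  0.0018 -0.0029]
time: 22.4
position: [0.5801, 0.2564, 0.0118]
tool_rot: [2.054, 2.372, 0.005]
ft_force: [0.6, -1.7, -0.8]
grip_width: 0.003
t22.40 pos [0.5801 0.2564 0.0118] yaw 1.714 tilt [ 0.005 -0.    -1.   ] F [ 0.6 -1.7 -0.8] w0.003 q7 -0.56
delta mm [-20.3  -2.3   1.9] rot [ 0.0051  0.0012 -0.0026]
```

```bash
python3 -m inch '-5 -2 1 0.005 0 0 0;-6 0 1 0 0 0 0;-8 0 1 0 0 0 0'; python3 plan.py .5821 .2284 .010 1.717; python3 -m inch '-9 -1 1 0 0 0 0;-9 0 1 0 0 0 0;-9 0 1 0 0 0 0'; python3 plan.py .5821 .2284 .010 1.717
```

```text
time: 22.7
position: [0.5824, 0.2431, 0.0123]
tool_rot: [-2.053, -2.374, -0.018]
ft_force: [-2.9, 8.4, -0.0]
grip_width: 0.002
t22.70 pos [0.5824 0.2431 0.0123] yaw 1.716 tilt [ 0.006  0.011 -1.   ] F [-2.9  8.4 -0. ] w0.002 q7 -0.53
delta mm [-14.5  -2.4   2.1] rot [ 0.0071 -0.0096 -0.0012]
time: 23.0
position: [0.5832, 0.2312, 0.0125]
tool_rot: [-2.035, -2.373, -0.047]
ft_force: [-0.9, 11.6, 0.6]
grip_width: -0.001
t23.00 pos [0.5832 0.2312 0.0125] yaw 1.724 tilt [ 0.008  0.033 -0.999] F [-0.9 11.6  0.6] w-0.001 q7 -0.48
delta mm [-2.7 -1.6  2.4] rot [ 0.0129 -0.031   0.0067]
```

```bash
python3 -m inch '-12 -1 2 0.01 -0.03 0.006 0;-13 0 1 0 -0.01 0 0;-14 0 1 0 -0.01 0 0'; python3 plan.py .5821 .2284 .010 1.717; python3 -m inch '-16 -1 1 0 -0.01 0 0;-16 0 1 0 -0.01 0 0'; python3 plan.py .5821 .2284 .010 1.717
```

```text
time: 23.3
position: [0.5831, 0.2309, 0.0133]
tool_rot: [-2.022, -2.387, -0.052]
ft_force: [-2.2, 23.5, -2.1]
grip_width: 0.003
t23.30 pos [0.5831 0.2309 0.0133] yaw 1.736 tilt [ 0.012  0.034 -0.999] F [-2.2 23.5 -2.1] w0.003 q7 -0.47
delta mm [-2.4 -1.5  3.2] rot [ 0.0167 -0.032   0.019 ]
time: 23.5
position: [0.583, 0.231, 0.0144]
tool_rot: [-1.995, -2.397, -0.087]
ft_force: [-3.1, 24.8, -3.6]
grip_width: 0.004
t23.50 pos [0.583  0.231  0.0144] yaw 1.754 tilt [ 0.019  0.057 -0.998] F [-3.1 24.8 -3.6] w0.004 q7 -0.44
delta mm [-2.6 -1.5  4.2] rot [ 0.028  -0.0528  0.0361]
```

```bash
python3 -m inch '15 0 0 0.028 -0.05 0.03 0;15 0 0 0 0 0 0;5 0 -25 0 0 0 0;0 0 -25 0 0 0 0;0 0 -30 0 0 0 0;0 0 -30 0 0 0 100;50 0 0 0 0 0 100;50 0 0 0 0 0 100;0 0 0 0 0 0 100'; python3 plan.py .5821 .2284 .010 1.717
python3 - <<'E'
from h import *
im=cams.get_image("top");np.save("t1.npy",im);crop("top",im,200,140,170,130,4,"m1.png")
im=cams.get_image("side");np.save("s1.npy",im);crop("side",im,200,140,170,150,4,"m2.png")
E
```

```text
time: 24.4
position: [0.5619, 0.3591, 0.1282]
tool_rot: [-2.049, -2.38, 0.008]
ft_force: [-1.1, -0.3, -0.0]
grip_width: 0.285
t24.40 pos [0.5619 0.3591 0.1282] yaw 1.720 tilt [-0.004 -0.004 -1.   ] F [-1.1 -0.3 -0. ] w0.285 q7 -0.67
delta mm [-131.9    1.1  118.6] rot [-0.0045  0.0029  0.0029]
```

View pics/m1.png

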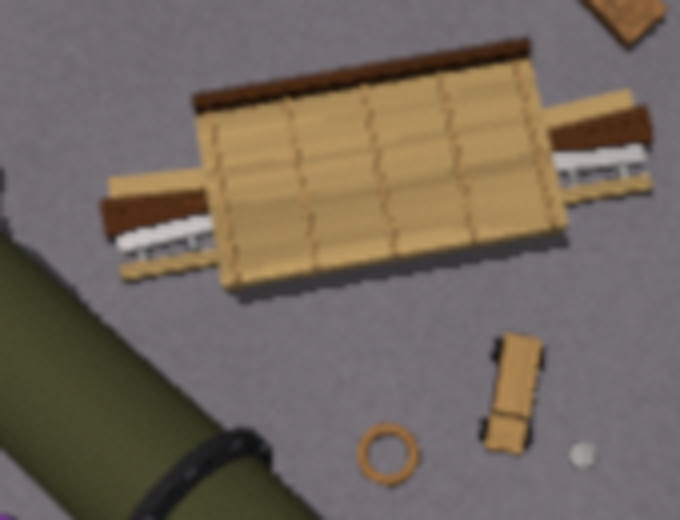

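View pics/m2.png

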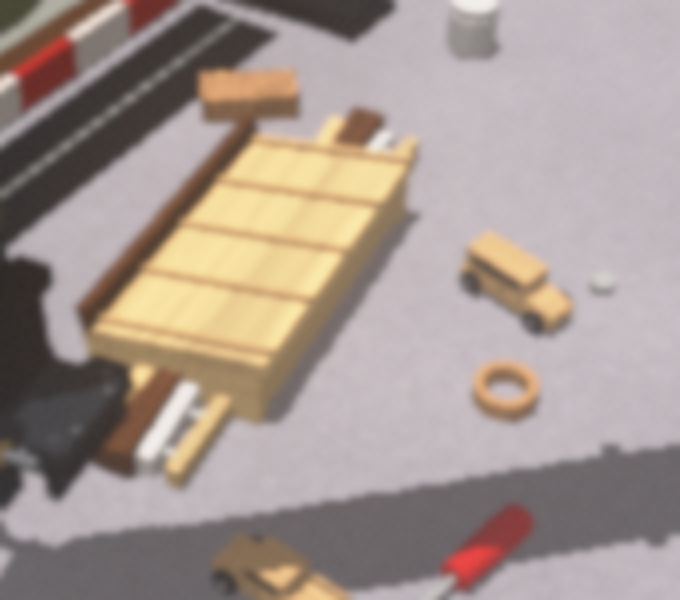

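```bash
python3 - <<'E'
from h import *
T=np.load("t0.npy");S=np.load("s0.npy")
crop("side",S,248,265,46,40,16,"c1.png");crop("top",T,200,225,40,40,14,"c2.png");crop("side",S,310,190,46,40,16,"c3.png")
E
```

```text
(no output)
```

View pics/c1.png

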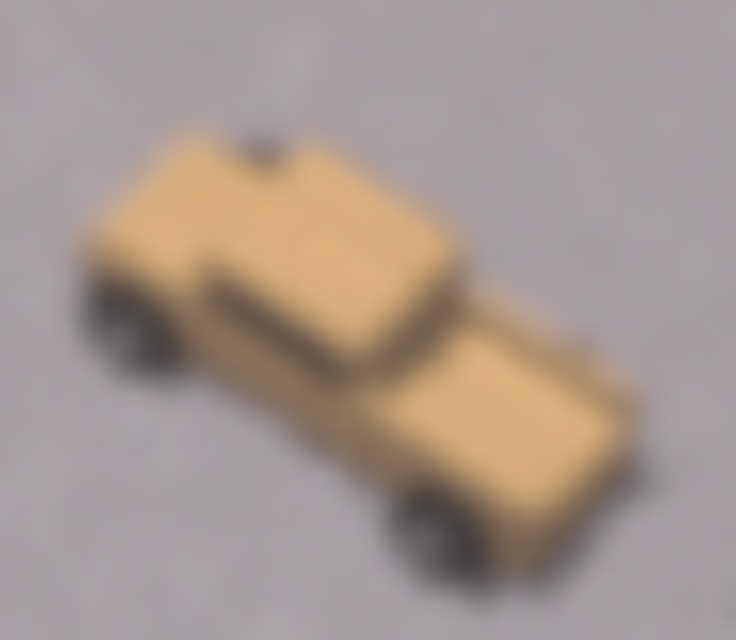

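View pics/c2.png

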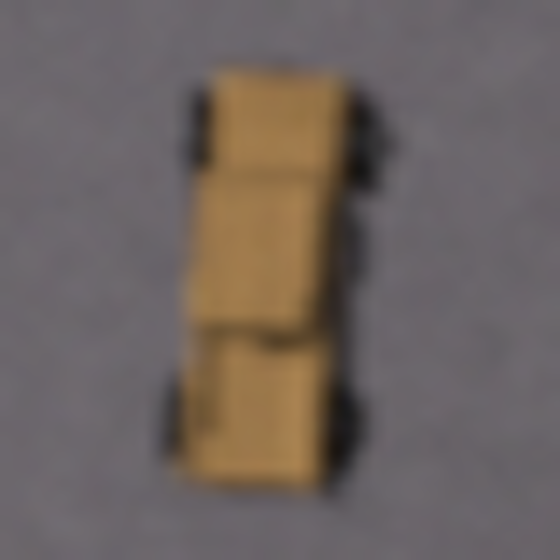

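View pics/c3.png

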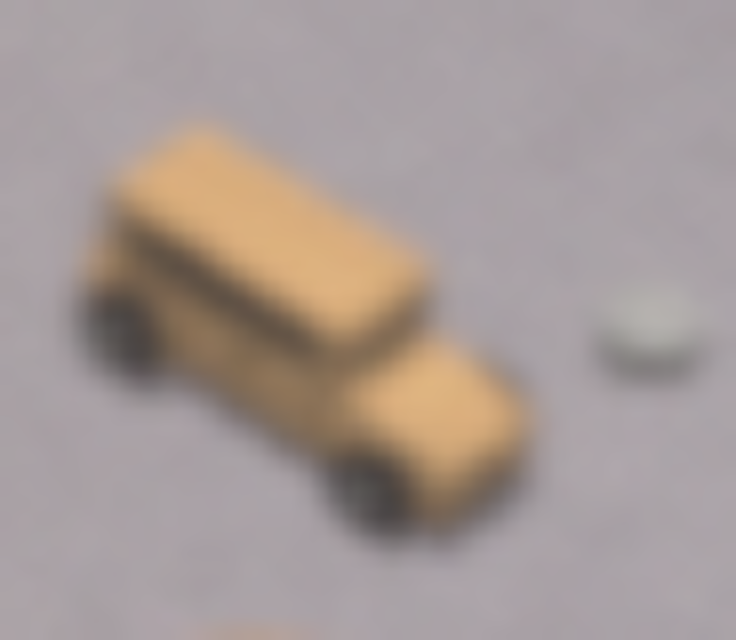

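```bash
python3 - <<'E'
from obj import *
T=np.load("t1.npy");S=np.load("s1.npy")
for nm,I,g in(("van",T,[.4335,-.1124,2.9]),):
    print(nm,fit("top",I,"car",g))
    print(nm,fit("side",S,"car",g))
E
python3 plan.py .4335 -.1124 .15 2.912
```

```text
van (array([ 0.43347888, -0.11231093,  2.91464643]), np.float64(0.08187487427077045))
van (array([ 0.43857949, -0.11925645,  2.70833033]), np.float64(0.262298195631529))
t24.50 pos [0.5648 0.3519 0.1271] yaw 1.713 tilt [-0.003 -0.01  -1.   ] F [-0.2 -1.  -0.3] w0.372 q7 -0.67
delta mm [-441.2 -196.   -17.8] rot [-0.0099  0.0053 -1.1987]
```

```bash
python3 -m inch '0 0 0 -0.01 0.005 -0.14 65;0 0 0 0 0 -0.14 65;0 0 0 0 0 -0.14 65;0 0 0 0 0 -0.14 65;0 0 0 0 0 -0.14 65;0 0 0 0 0 -0.14 65;0 0 0 0 0 -0.14 65;0 0 0 0 0 -0.14 65;0 0 0 0 0 -0.14 65;0 0 0 0 0 -0.06 65';python3 plan.py .425 .242 .12 3.055
```

```text
time: 25.5
position: [0.5751, 0.3175, 0.1197]
tool_rot: [0.125, 3.134, -0.049]
ft_force: [-0.3, 0.6, -0.0]
grip_width: 0.648
t25.50 pos [0.5751 0.3175 0.1197] yaw 3.062 tilt [ 0.003 -0.031 -1.   ] F [-0.3  0.6 -0. ] w0.648 q7 0.62
delta mm [143.6 -87.2   1.6] rot [-0.031   0.0059  0.0067]
```

```bash
python3 -m inch '36 -22 0 -0.031 0.006 0.006 65;36 -22 0 0 0 0 65;36 -22 0 0 0 0 65;36 -21 0 0 0 0 65;0 0 0 0 0 0 65';python3 plan.py .425 .242 .09 3.055
```

```text
time: 26.0
position: [0.4212, 0.2248, 0.1118]
tool_rot: [-0.162, -3.127, 0.018]
ft_force: [0.2, -0.8, 0.6]
grip_width: 0.653
t26.00 pos [0.4212 0.2248 0.1118] yaw 3.038 tilt [-0.011 -0.011 -1.   ] F [ 0.2 -0.8  0.6] w0.653 q7 0.79
delta mm [-2.2 17.8 21.5] rot [-0.0121 -0.0103 -0.017 ]
```

```bash
python3 -m inch '-2 17.5 20 -0.012 -0.01 -0.017 65;0 0 22 0 0 0 65;0 0 15 0 0 0 65;0 0 0 0 0 0 65';python3 plan.py .425 .242 .008 3.055
python3 - <<'E'
from h import *
im=cams.get_image("side");crop("side",im,220,230,90,80,8,"p1.png")
im=cams.get_image("top");crop("top",im,180,210,80,60,8,"p1t.png")
E
```

```text
time: 26.4
position: [0.4299, 0.2295, 0.0525]
tool_rot: [0.158, 3.13, -0.017]
ft_force: [-0.4, 0.1, -0.6]
grip_width: 0.652
t26.40 pos [0.4299 0.2295 0.0525] yaw 3.041 tilt [ 0.007 -0.011 -1.   ] F [-0.4  0.1 -0.6] w0.652 q7 0.68
delta mm [ 6.5 12.4 44.3] rot [-0.0105  0.0076 -0.0144]
```

View pics/p1.png

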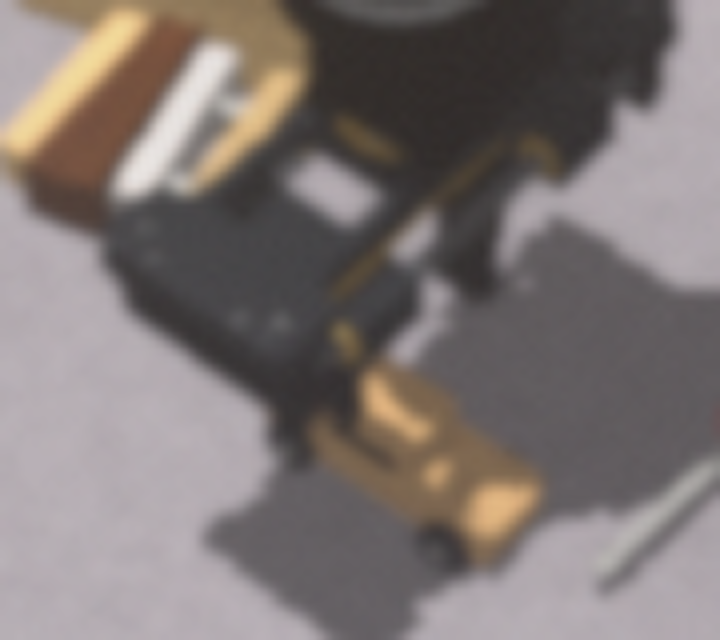

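View pics/p1t.png

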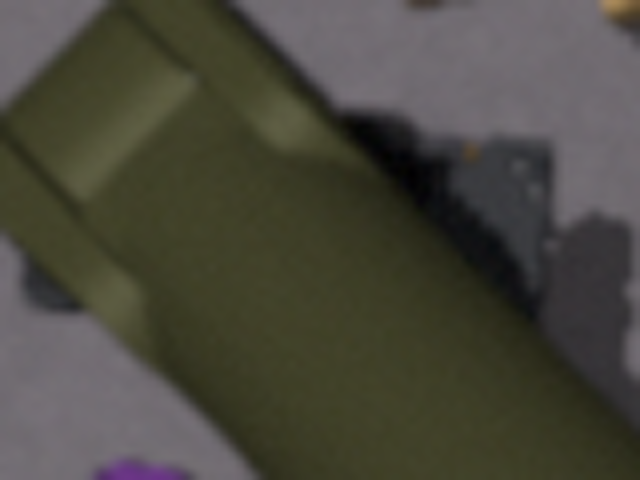

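```bash
python3 -m inch '3 12 0 -0.01 0.008 -0.014 65;0 0 0 0 0 0 65';python3 plan.py .425 .242 .008 3.055
```

```text
time: 26.7
position: [0.4309, 0.2436, 0.0557]
tool_rot: [0.138, 3.134, 0.004]
ft_force: [-0.4, 0.6, -0.2]
grip_width: 0.648
t26.70 pos [0.4309 0.2436 0.0557] yaw 3.054 tilt [ 0.004  0.002 -1.   ] F [-0.4  0.6 -0.2] w0.648 q7 0.68
delta mm [ 5.9 -2.2 47.6] rot [ 0.0028  0.0041 -0.0012]
```

```bash
python3 -m inch '5 -2 14 0 0.004 0 65;0 0 0 0 0 0 65';python3 plan.py .425 .242 .008 3.055
python3 - <<'E'
from h import *
im=cams.get_image("side");crop("side",im,220,230,90,80,8,"p2.png")
E
```

```text
time: 26.9
position: [0.4262, 0.2425, 0.0416]
tool_rot: [0.137, 3.137, 0.005]
ft_force: [-0.2, 0.4, 0.1]
grip_width: 0.649
t26.90 pos [0.4262 0.2425 0.0416] yaw 3.054 tilt [ 0.002  0.003 -1.   ] F [-0.2  0.4  0.1] w0.649 q7 0.66
delta mm [ 1.2 -0.7 33.6] rot [ 0.0034  0.0015 -0.0008]
```

View pics/p2.png

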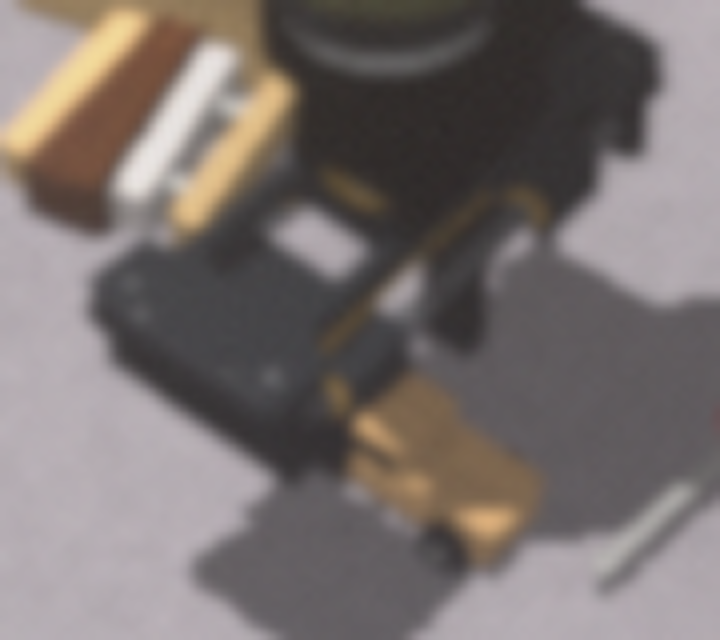

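```bash
python3 -m inch '1 0 12 0.003 0 0 65;0 0 12 0 0 0 65;0 0 9 0 0 0 65;0 0 0 0 0 0 65';python3 plan.py .425 .242 .008 3.055
```

```text
time: 27.35
position: [0.4262, 0.243, 0.0063]
tool_rot: [0.137, 3.135, 0.001]
ft_force: [0.8, -1.2, 0.1]
grip_width: 0.65
t27.35 pos [0.4262 0.243  0.0063] yaw 3.054 tilt [ 0.003  0.001 -1.   ] F [ 0.8 -1.2  0.1] w0.650 q7 0.60
delta mm [ 1.1 -1.1 -1.7] rot [ 0.0008  0.0032 -0.0007]
```

```bash
python3 -m inch '0 0 -1 0 0 0 25;0 0 0 0 0 0 25;0 0 0 0 0 0 25;0 0 0 0 0 0 25;0 0 0 0 0 0 25;0 0 0 0 0 0 25' 45;python3 plan.py .425 .242 .008 3.055
```

```text
time: 27.95
position: [0.4265, 0.2433, 0.0078]
tool_rot: [0.137, 3.135, 0.002]
ft_force: [0.6, -0.2, -0.7]
grip_width: 0.341
t27.95 pos [0.4265 0.2433 0.0078] yaw 3.055 tilt [ 0.004  0.001 -1.   ] F [ 0.6 -0.2 -0.7] w0.341 q7 0.60
delta mm [ 1.4 -1.4 -0.3] rot [ 0.0012  0.0036 -0.0005]
```

```bash
python3 -m inch '0 0 -20 0 0 0 25;0 0 -30 0 0 0 25;0 0 -30 0 0 0 25;0 0 -30 0 0 0 25;0 0 0 0 0 0 25';python3 plan.py .62 .09 .14 3.288
```

```text
time: 28.45
position: [0.4246, 0.2429, 0.1204]
tool_rot: [0.135, 3.139, 0.0]
ft_force: [0.2, -0.7, -1.5]
grip_width: 0.338
t28.45 pos [0.4246 0.2429 0.1204] yaw 3.056 tilt [ 0.  0. -1.] F [ 0.2 -0.7 -1.5] w0.338 q7 0.78
delta mm [-207.8 -135.6  -19.6] rot [ 0.000e+00  1.000e-04 -2.323e-01]
```

```bash
cat > pd.py <<'E'
import sys
from h import *
from fit2 import W,deck
x,y,z,sg=map(float,sys.argv[1:])
rp=np.load("ramp.npy")+[-.0002,.0013,0]
t=W(rp,deck(x/1e3,y/1e3,z/1e3))[0]
D=R.from_euler("z",rp[2]).as_matrix()@R.from_euler("y",10,degrees=True).as_matrix()
T=D@np.diag([sg,-sg,-1.])
p,M,s=tool()
d=M.T@(t-p)*1e3; r=R.from_matrix(M.T@T).as_rotvec()
e=D.T@(p-W(rp,deck(0,0,0))[0])*1e3
print("t%.2f"%s["time"],"deckpos",np.round(e,1),"F",np.round(s["ft_force"],1),"w%.3f"%s["grip_width"],"q",np.round(s["joint_positions"],2))
print("delta mm",np.round(d,1),"rot",np.round(r,4))
E
python3 pd.py 19 96 60 -1
```

```text
t28.45 deckpos [-163.2  275.8   40.6] F [ 0.2 -0.7 -1.5] w0.338 q [ 0.46  0.17 -1.1   1.94  0.17  1.13  0.78]
delta mm [-219.2 -132.9   12.6] rot [ 0.0203  0.1738 -0.2317]
```

```bash
python3 -m inch '-40 -26 -3 0 0 0 25;-40 -26 -3 0 0 0 25;-40 -26 0 0 0 0 25;-40 -26 0 0 0 0 25;-20 -12 0 0 0 0 25;0 0 0 0.01 0.09 -0.116 25;0 0 0 0.01 0.08 -0.115 25;0 0 0 0 0 0 25'; python3 pd.py 19 96 60 -1
```

```text
time: 29.25
position: [0.5989, 0.1033, 0.1194]
tool_rot: [0.224, -2.954, 0.03]
ft_force: [-0.0, 1.4, -1.6]
grip_width: 0.337
t29.25 deckpos [-13.3 112.2  66.1] F [-0.   1.4 -1.6] w0.337 q [ 0.43  0.61 -0.92  1.49  0.43  1.45  1.2 ]
delta mm [-32.2 -16.3   6. ] rot [-0.0076 -0.0058  0.0046]
```

```bash
python3 -m inch '-16 -8 0 -0.008 -0.006 0.004 25;-16 -8 0 0 0 0 25;0 0 0 0 0 0 25'; python3 pd.py 19 96 12 -1
python3 - <<'E'
from h import *
im=cams.get_image("side");crop("side",im,200,170,90,80,8,"p3.png")
im=cams.get_image("top");crop("top",im,210,140,90,70,8,"p4.png")
E
```

```text
time: 29.55
position: [0.6315, 0.0934, 0.1104]
tool_rot: [0.211, -2.96, 0.017]
ft_force: [-0.6, 0.2, -0.9]
grip_width: 0.335
t29.55 deckpos [18.6 97.7 62.5] F [-0.6  0.2 -0.9] w0.335 q [ 0.41  0.67 -0.89  1.42  0.46  1.46  1.22]
delta mm [-0.4 -1.7 50.5] rot [ 0.0013 -0.0001 -0.0036]
```

Picture viewing is used up (limit of 40), so I'll check numerically from the images from here on.

```bash
python3 -m inch '0 -1.5 15 0 0 -0.003 25;0 0 15 0 0 0 25;0 0 12 0 0 0 25;0 0 0 0 0 0 25'; python3 pd.py 19 96 9 -1
```

```text
time: 30.05
position: [0.6187, 0.0936, 0.0667]
tool_rot: [0.223, -2.957, 0.019]
ft_force: [-0.2, -0.2, -1.6]
grip_width: 0.342
t30.05 deckpos [13.8 99.7 17.4] F [-0.2 -0.2 -1.6] w0.342 q [ 0.42  0.69 -0.88  1.49  0.48  1.38  1.2 ]
delta mm [-5.2 -3.7  8.4] rot [-0.0002 -0.0017  0.0042]
```

```bash
python3 -m inch '-5 -3.5 4 0 -0.002 0.004 25;0 0 3 0 0 0 25;0 0 0 0 0 0 25'; python3 pd.py 19 96 8 -1;python3 -m inch '0 0 2 0 0 0 25;0 0 1 0 0 0 25;0 0 0 0 0 0 25'; python3 pd.py 19 96 8 -1
```

```text
time: 30.35
position: [0.623, 0.0904, 0.0581]
tool_rot: [0.217, -2.96, 0.019]
ft_force: [0.1, -0.3, -0.5]
grip_width: 0.341
t30.35 deckpos [19.  96.   9.5] F [ 0.1 -0.3 -0.5] w0.341 q [ 0.42  0.7  -0.87  1.49  0.49  1.37  1.2 ]
delta mm [0.  0.  1.5] rot [-0.0002  0.0002 -0.0001]
time: 30.65
position: [0.6235, 0.0906, 0.0566]
tool_rot: [0.216, -2.962, 0.019]
ft_force: [-0.8, -0.1, -0.3]
grip_width: 0.342
t30.65 deckpos [19.7 96.1  8.1] F [-0.8 -0.1 -0.3] w0.342 q [ 0.42  0.7  -0.87  1.49  0.49  1.37  1.2 ]
delta mm [ 0.7 -0.1  0.1] rot [-0.0001  0.0022 -0.0006]
```

```bash
python3 -m inch '0 0 2 0 0 0 25;0 0 2 0 0 0 25;0 0 0 0 0 0 25'; python3 pd.py 19 96 8 -1;python3 -m inch '0 0 2 0 0 0 25;0 0 2 0 0 0 25'; python3 pd.py 19 96 8 -1
```

```text
time: 30.95
position: [0.624, 0.0908, 0.0567]
tool_rot: [0.216, -2.965, 0.02]
ft_force: [0.1, -0.0, -1.4]
grip_width: 0.338
t30.95 deckpos [20.3 96.2  8.4] F [ 0.1 -0.  -1.4] w0.338 q [ 0.41  0.7  -0.87  1.49  0.49  1.37  1.2 ]
delta mm [ 1.3 -0.2  0.4] rot [-0.0011  0.005  -0.001 ]
time: 31.15
position: [0.6243, 0.091, 0.056]
tool_rot: [0.216, -2.967, 0.021]
ft_force: [-3.5, -1.8, 14.5]
grip_width: 0.342
t31.15 deckpos [20.8 96.4  7.7] F [-3.5 -1.8 14.5] w0.342 q [ 0.41  0.7  -0.87  1.49  0.49  1.36  1.2 ]
delta mm [ 1.8 -0.4 -0.3] rot [-0.0018  0.0072 -0.0013]
```

```bash
python3 -m inch '0 0 -1 0 0.007 0 25;0 0 0 0 0 0 25'; python3 pd.py 19 96 8 -1;python3 -m inch '-3 0 0 0 0 0 25;-3 0 0 0 0 0 25'; python3 pd.py 19 96 8 -1
```

```text
time: 31.35
position: [0.6248, 0.0912, 0.0571]
tool_rot: [0.215, -2.961, 0.022]
ft_force: [0.8, 0.1, -1.3]
grip_width: 0.343
t31.35 deckpos [21.1 96.4  8.9] F [ 0.8  0.1 -1.3] w0.343 q [ 0.41  0.71 -0.87  1.48  0.49  1.37  1.2 ]
delta mm [ 2.1 -0.4  0.9] rot [-0.0018  0.0009 -0.0013]
time: 31.55
position: [0.63, 0.0919, 0.0551]
tool_rot: [0.216, -2.959, 0.022]
ft_force: [-7.9, -2.5, 7.0]
grip_width: 0.346
t31.55 deckpos [26.6 96.4  7.9] F [-7.9 -2.5  7. ] w0.346 q [ 0.4   0.72 -0.86  1.47  0.5   1.38  1.2 ]
delta mm [ 7.6 -0.4 -0.1] rot [-0.0019 -0.0011 -0.0011]
```

```bash
python3 -m inch '1 0 0 0 0 0 25;0 0 0 0 0 0 25;0 0 0 0 0 0 65;0 0 0 0 0 0 65;0 0 0 0 0 0 65'; python3 pd.py 25 96 8 -1
```

```text
time: 32.05
position: [0.6297, 0.092, 0.0546]
tool_rot: [0.216, -2.959, 0.021]
ft_force: [0.1, -0.2, -1.0]
grip_width: 0.528
t32.05 deckpos [26.3 96.6  7.3] F [ 0.1 -0.2 -1. ] w0.528 q [ 0.4   0.72 -0.86  1.47  0.5   1.38  1.2 ]
delta mm [ 1.3 -0.6 -0.7] rot [-0.0012 -0.0004 -0.0011]
```

```bash
python3 -m inch '0 0 -10 0 0 0 53;0 0 -20 0 0 0 53;0 0 -30 0 0 0 55;0 0 -30 0 0 0 60;0 0 0 0 -0.09 0.1 65;0 0 0 0 -0.08 0.1 65;0 0 0 0 0 0.1 65;0 0 0 0 0 0.07 65'; python3 plan.py .4335 -.1124 .13 2.912
```

```text
time: 32.85
position: [0.6472, 0.0959, 0.1514]
tool_rot: [0.37, 3.112, -0.024]
ft_force: [0.2, -0.7, 0.2]
grip_width: 0.645
t32.85 pos [0.6472 0.0959 0.1514] yaw 2.905 tilt [ 0.006 -0.016 -1.   ] F [ 0.2 -0.7  0.2] w0.645 q7 0.86
delta mm [ 159.2 -252.3   23.5] rot [-0.0142  0.0092 -0.007 ]
```

```bash
cat > chk.py <<'E'
from obj import *
from fit2 import deck
import sys
T=cams.get_image("top");S=cams.get_image("side");np.save("tn.npy",T);np.save("sn.npy",S)
rp=np.load("ramp.npy")+[-.0002,.0013,0]
for n,I,B in(("top",T,"t1.npy"),("side",S,"s1.npy")):
    d=cv2.absdiff(I,np.load(B)).max(2)
    # dark wheel pixels on the deck polygon
    L=np.array([deck(.066,.135),deck(.066,-.135),deck(-.078,-.135),deck(-.078,.135)])
    q=np.round(w2p(n,W(rp,L))).astype(int)
    z=np.zeros(d.shape,np.uint8);cv2.fillConvexPoly(z,q,1)
    v=I.max(2); m=((v<75)&(z>0)).astype(np.uint8)
    k,l,st,c=cv2.connectedComponentsWithStats(m)
    K,e,M=cam(n)
    for i in range(1,k):
        if st[i,4]<4: continue
        # to deck coordinates at z=10mm over deck
        D=R.from_euler("z",rp[2]).as_matrix()@R.from_euler("y",10,degrees=True).as_matrix()
        o=W(rp,deck(0,0,.012))[0]; dd=M@np.linalg.inv(K)@np.r_[c[i],1]
        t=((o-e)@D[:,2])/(dd@D[:,2]); P=D.T@(e+dd*t-o)*1e3
        print(n,"dark",np.round(P[:2],1),"n",st[i,4],"bb",st[i,:4])
if len(sys.argv)>1:
    print("van",fit("top",T,"car",[.4335,-.1124,2.9]))
E
python3 chk.py 1
```

```text
top dark [-11.2  33.8] n 1699 bb [253 163  64  46]
side dark [ 51.6 111.4] n 7 bb [230 214   3   3]
van (array([ 0.4682682 , -0.12648361,  2.38865691]), np.float64(0.9514991181657848))
```

```bash
python3 -m inch '9 -45 -4 -0.014 0.009 0 65;9 -45 -4 0 0 0 65;9 -45 -4 0 0 0 65;9 -45 -4 0 0 0 65;9 -45 -4 0 0 0 65;9 -45 -4 0 0 0 65;9 -45 0 0 0 0 65;9 -45 0 0 0 0 65;9 -45 0 0 0 0 65;9 -45 0 0 0 0 65;9 -45 0 0 0 0 65;9 -45 0 0 0 0 65;9 -45 0 0 0 0 65'; python3 plan.py .4335 -.1124 .13 2.912; python3 chk.py 1
```

```text
time: 34.25
position: [0.4085, -0.4593, 0.1788]
tool_rot: [0.283, 3.123, 0.007]
ft_force: [0.5, -0.0, 0.5]
grip_width: 0.647
t34.25 pos [ 0.4085 -0.4593  0.1788] yaw 2.961 tilt [ 0.006  0.004 -1.   ] F [ 0.5 -0.   0.5] w0.647 q7 2.03
delta mm [ 37.9 345.5  50.3] rot [0.0049 0.0054 0.049 ]
top dark [52.7 77.4] n 8 bb [267 167   2   5]
top dark [ 53.8 113.7] n 5 bb [256 169   2   4]
top dark [-14.3  76.4] n 8 bb [270 186   3   5]
top dark [-13.  113.9] n 4 bb [259 188   2   4]
van (array([ 0.43347888, -0.11231093,  2.91464643]), np.float64(0.08187487427077045))
```

Numerically, the pickup is at lane 3's centre, straight, with its wheels at deck x = +53 and −13.5. That puts the nose at about 68 mm, right at the gate. The van hasn't moved, so I'll fetch it now.

```bash
python3 -m inch '4 38 5 0.005 0.005 0.049 65;4 38 5 0 0 0 65;4 38 5 0 0 0 65;4 38 5 0 0 0 65;4 38 5 0 0 0 65;4 38 5 0 0 0 65;4 38 5 0 0 0 65;4 38 5 0 0 0 65;4 38 5 0 0 0 65;0 0 0 0 0 0 65'; python3 plan.py .4335 -.1124 .10 2.912
```

```text
time: 35.35
position: [0.4508, -0.114, 0.1319]
tool_rot: [0.359, 3.12, -0.005]
ft_force: [-0.2, 0.1, 1.1]
grip_width: 0.652
t35.35 pos [ 0.4508 -0.114   0.1319] yaw 2.912 tilt [ 0.001 -0.003 -1.   ] F [-0.2  0.1  1.1] w0.652 q7 1.51
delta mm [17.3 -2.3 31.9] rot [-0.003   0.0016  0.0004]
```

```bash
python3 -m inch '17 -2 20 -0.003 0.002 0 65;0 0 25 0 0 0 65;0 0 20 0 0 0 65;0 0 0 0 0 0 65'; python3 plan.py .4335 -.1124 .008 2.912
```

```text
time: 35.75
position: [0.4355, -0.1108, 0.0672]
tool_rot: [0.338, 3.12, -0.006]
ft_force: [-0.7, 0.1, -0.1]
grip_width: 0.647
t35.75 pos [ 0.4355 -0.1108  0.0672] yaw 2.926 tilt [ 0.002 -0.004 -1.   ] F [-0.7  0.1 -0.1] w0.647 q7 1.46
delta mm [ 1.8 -1.8 59.2] rot [-0.0033  0.0033  0.0139]
```

```bash
python3 -m inch '2 -2 15 -0.003 0.003 0.014 65;0 0 7 0 0 0 65;0 0 0 0 0 0 65'; python3 plan.py .4335 -.1124 .008 2.912
```

```text
time: 36.05
position: [0.4351, -0.1131, 0.047]
tool_rot: [0.355, 3.119, -0.001]
ft_force: [-0.7, 0.2, 0.3]
grip_width: 0.648
t36.05 pos [ 0.4351 -0.1131  0.047 ] yaw 2.915 tilt [ 0.003 -0.001 -1.   ] F [-0.7  0.2  0.3] w0.648 q7 1.42
delta mm [ 1.9  0.3 39. ] rot [-0.0002  0.0027  0.0028]
```

```bash
python3 -m inch '1.5 0 8 0 0.003 0.003 65;0 0 10 0 0 0 65;0 0 0 0 0 0 65'; python3 plan.py .4335 -.1124 .008 2.912;  python3 -m inch '0 0 10 0 0 0 65;0 0 10 0 0 0 65;0 0 0 0 0 0 65'; python3 plan.py .4335 -.1124 .008 2.912
```

```text
time: 36.35
position: [0.4355, -0.1136, 0.0298]
tool_rot: [0.359, 3.118, -0.003]
ft_force: [-0.3, -0.3, 0.3]
grip_width: 0.648
t36.35 pos [ 0.4355 -0.1136  0.0298] yaw 2.912 tilt [ 0.003 -0.002 -1.   ] F [-0.3 -0.3  0.3] w0.648 q7 1.38
delta mm [ 2.2  0.8 21.7] rot [-0.0014  0.003   0.0001]
time: 36.65
position: [0.4358, -0.1137, 0.0082]
tool_rot: [0.359, 3.118, -0.003]
ft_force: [-0.3, -0.6, -0.1]
grip_width: 0.649
t36.65 pos [ 0.4358 -0.1137  0.0082] yaw 2.912 tilt [ 0.003 -0.002 -1.   ] F [-0.3 -0.6 -0.1] w0.649 q7 1.34
delta mm [2.5 0.8 0.2] rot [-0.0016  0.0034  0.0004]
```

```bash
python3 -m inch '0 0 0 0 0 0 25;0 0 0 0 0 0 25;0 0 0 0 0 0 25;0 0 0 0 0 0 25;0 0 0 0 0 0 25;0 0 0 0 0 0 25' 45; python3 plan.py .4335 -.1124 .008 2.912;  python3 -m inch '0 0 -20 0 0 0 25;0 0 -30 0 0 0 25;0 0 -30 0 0 0 25;0 0 -30 0 0 0 25;0 0 -15 0 0 0 25;0 0 0 0 0 0 25'; python3 pd.py 19 -32 60 1
```

```text
time: 37.25
position: [0.4359, -0.1135, 0.0083]
tool_rot: [0.358, 3.118, -0.003]
ft_force: [-0.4, 0.0, -1.7]
grip_width: 0.339
t37.25 pos [ 0.4359 -0.1135  0.0083] yaw 2.913 tilt [ 0.003 -0.002 -1.   ] F [-0.4  0.  -1.7] w0.339 q7 1.34
delta mm [2.6 0.5 0.3] rot [-0.0014  0.0034  0.0009]
time: 37.85
position: [0.4334, -0.1124, 0.1362]
tool_rot: [-0.357, -3.12, 0.001]
ft_force: [0.4, -0.8, -1.5]
grip_width: 0.343
t37.85 deckpos [-208.4  -77.    48.8] F [ 0.4 -0.8 -1.5] w0.343 q [ 1.18 -0.02 -0.96  2.01 -0.02  1.15  1.57]
delta mm [-193.9  124.5   28.1] rot [ 0.2393 -0.045   2.7583]
```

```bash
python3 -m inch '-32 20 -4 0 0 0 25;-32 20 -4 0 0 0 25;-32 20 -4 0 0 0 25;-32 20 0 0 0 0 25;-32 20 0 0 0 0 25;-28 20 0 0 0 0 25'; python3 -m inch '0 0 0 0 0 0.145 25;0 0 0 0 0 0.145 25;0 0 0 0 0 0.145 25;0 0 0 0 0 0.145 25;0 0 0 0 0 0.145 25;0 0 0 0 0 0.145 25;0 0 0 0 0 0.145 25;0 0 0 0 0 0.145 25;0 0 0 0 0 0.145 25;0 0 0 0 0 0.145 25;0 0 0 0 0 0.145 25;0 0 0 0 0 0.145 25;0 0 0 0 0 0.145 25;0 0 0 0 0 0.145 25;0 0 0 0 0 0.145 25;0 0 0 0 0 0.145 25;0 0 0 0 0 0.145 25;0 0 0 0 0 0.145 25;0 0 0 0 0 0.1 25';  python3 pd.py 12 -32 60 1
```

```text
time: 38.45
position: [0.6439, -0.0436, 0.1375]
tool_rot: [-0.376, -3.106, 0.018]
ft_force: [0.8, 0.3, -0.8]
grip_width: 0.341
time: 40.35
position: [0.6304, -0.0344, 0.0903]
tool_rot: [-3.129, -0.158, 0.107]
ft_force: [-0.1, -0.1, -1.3]
grip_width: 0.341
t40.35 deckpos [  2.7 -28.6  39.3] F [-0.1 -0.1 -1.3] w0.341 q [ 0.32  0.46 -0.4   1.57  0.18  1.22 -1.58]
delta mm [ 11.6   2.7 -19.6] rot [-0.0158 -0.1068 -0.0441]
```

```bash
python3 -m inch '5 2 -15 -0.016 -0.107 -0.044 25;0 0 0 0 0 0 25';  python3 pd.py 12 -32 50 1
```

```text
time: 40.55
position: [0.6303, -0.036, 0.0974]
tool_rot: [3.105, 0.227, -0.3]
ft_force: [1.1, 0.9, -1.0]
grip_width: 0.34
t40.55 deckpos [  1.1 -30.2  46.3] F [ 1.1  0.9 -1. ] w0.340 q [ 0.28  0.54 -0.39  1.45  0.22  1.39 -1.57]
delta mm [10.8  1.8 -3.9] rot [ 0.0003  0.0179 -0.0001]
```

```bash
python3 -m inch '11 2 5 0 0.018 0 25;0 0 12 0 0 0 25;0 0 0 0 0 0 25';  python3 pd.py 12 -32 12 1; python3 -m inch '0 0 0 0 0 0 25';python3 pd.py 12 -32 12 1
```

```text
time: 40.85
position: [0.6369, -0.0365, 0.072]
tool_rot: [3.109, 0.229, -0.277]
ft_force: [0.0, 0.5, -1.5]
grip_width: 0.344
t40.85 deckpos [ 11.9 -31.7  22.4] F [ 0.   0.5 -1.5] w0.344 q [ 0.28  0.57 -0.39  1.47  0.22  1.33 -1.57]
delta mm [ 0.1  0.3 10.4] rot [-0.0008  0.0029  0.0004]
time: 40.95
position: [0.6364, -0.0368, 0.0714]
tool_rot: [3.109, 0.228, -0.277]
ft_force: [-0.5, 0.2, -1.2]
grip_width: 0.339
t40.95 deckpos [ 11.4 -31.8  21.7] F [-0.5  0.2 -1.2] w0.339 q [ 0.28  0.57 -0.39  1.47  0.22  1.33 -1.57]
delta mm [0.6 0.2 9.7] rot [-0.0009  0.0033  0.0001]
```

```bash
python3 -m inch '0 0 6 0 0.003 0 25;0 0 5 0 0 0 25;0 0 0 0 0 0 25';  python3 pd.py 12 -32 8 1; python3 -m inch '0 0 2 0 0 0 25;0 0 2 0 0 0 25';python3 pd.py 12 -32 8 1
```

```text
time: 41.25
position: [0.6338, -0.0379, 0.0604]
tool_rot: [3.109, 0.226, -0.271]
ft_force: [0.0, 1.4, -2.3]
grip_width: 0.339
t41.25 deckpos [ 10.7 -32.5  10.4] F [ 0.   1.4 -2.3] w0.339 q [ 0.28  0.57 -0.39  1.49  0.23  1.3  -1.57]
delta mm [ 1.3 -0.5  2.4] rot [-0.0003 -0.0009 -0.001 ]
time: 41.45
position: [0.6339, -0.038, 0.0585]
tool_rot: [3.109, 0.226, -0.268]
ft_force: [-1.4, -0.9, 9.6]
grip_width: 0.34
t41.45 deckpos [ 11.1 -32.6   8.5] F [-1.4 -0.9  9.6] w0.340 q [ 0.28  0.57 -0.39  1.49  0.23  1.3  -1.57]
delta mm [ 0.9 -0.6  0.5] rot [ 0.0003 -0.0028 -0.0014]
```

Deck contact. Next, slide towards the gate.

```bash
python3 -m inch '2 0 -1 0 0 0 25;3 0 0 0 0 0 25';python3 pd.py 17 -32 8 1; python3 -m inch '2 0 0 0 0 0 25;2 0 0 0 0 0 25';python3 pd.py 17 -32 8 1
```

```text
time: 41.65
position: [0.6395, -0.0373, 0.0596]
tool_rot: [3.109, 0.226, -0.265]
ft_force: [0.4, 0.3, -0.8]
grip_width: 0.343
t41.65 deckpos [ 16.5 -32.8  10.7] F [ 0.4  0.3 -0.8] w0.343 q [ 0.28  0.58 -0.39  1.48  0.23  1.31 -1.57]
delta mm [ 0.5 -0.8  2.7] rot [ 0.0008 -0.0044 -0.0015]
time: 41.85
position: [0.6427, -0.0368, 0.0589]
tool_rot: [3.108, 0.225, -0.27]
ft_force: [-8.5, -0.2, 5.3]
grip_width: 0.34
t41.85 deckpos [ 19.7 -32.8  10.5] F [-8.5 -0.2  5.3] w0.340 q [ 0.28  0.58 -0.39  1.46  0.23  1.31 -1.57]
delta mm [-2.8 -0.8  2.5] rot [ 0.0007 -0.0014 -0.0017]
```

Gate contact at deck x ≈ 19. Back off slightly, lower onto the deck and release.

```bash
python3 -m inch '-1.5 0 0 0 0 0 25;0 0 2 0 0 0 25;0 0 2 0 0 0 25';python3 pd.py 18 -32 8 1
```

```text
time: 42.15
position: [0.6414, -0.0369, 0.0571]
tool_rot: [3.108, 0.225, -0.268]
ft_force: [-3.5, -0.3, 14.6]
grip_width: 0.339
t42.15 deckpos [ 18.8 -32.7   8.5] F [-3.5 -0.3 14.6] w0.339 q [ 0.28  0.58 -0.39  1.47  0.23  1.31 -1.58]
delta mm [-0.8 -0.7  0.4] rot [ 0.001  -0.0025 -0.0017]
```

```bash
python3 -m inch '0 0 -0.5 0 0 0 25;0 0 0 0 0 0 52;0 0 0 0 0 0 52;0 0 0 0 0 0 52;0 0 -10 0 0 0 52;0 0 -20 0 0 0 52;0 0 -30 0 0 0 55;0 0 -30 0 0 0 60;0 0 -20 0 0 0 60;0 0 0 0 0.1 0 60;0 0 0 0 0.07 0 60';python3 plan.py .4 -.45 .18 .146
```

```text
time: 43.25
position: [0.6643, -0.0323, 0.1716]
tool_rot: [-3.132, -0.23, -0.009]
ft_force: [-0.8, -0.2, 0.2]
grip_width: 0.597
t43.25 pos [ 0.6643 -0.0323  0.1716] yaw 0.147 tilt [ 0.005  0.002 -1.   ] F [-0.8 -0.2  0.2] w0.597 q7 -1.53
delta mm [-322.4  374.6  -10.6] rot [-0.0011 -0.0055  0.0006]
```

```bash
python3 -m inch '-32 37 0 0 0 0 60;-32 37 0 0 0 0 60;-32 37 0 0 0 0 60;-32 37 0 0 0 0 60;-32 37 0 0 0 0 60;-32 37 0 0 0 0 60;-32 37 0 0 0 0 60;-32 37 0 0 0 0 60;-32 37 0 0 0 0 60;-32 37 0 0 0 0 60;0 0 0 0 0 0 60';python3 plan.py .4 -.45 .18 .146; python3 chk.py
python3 - <<'E'
from h import *
a=np.load("t0.npy");b=np.load("tn.npy")
h=lambda I:cv2.cvtColor(I,cv2.COLOR_RGB2HSV)
# changes outside the ramp and the arm
d=(cv2.absdiff(cv2.GaussianBlur(a,(3,3),0),cv2.GaussianBlur(b,(3,3),0)).max(2)>25).astype(np.uint8)
k,l,st,c=cv2.connectedComponentsWithStats(d)
for i in range(1,k):
    if st[i,4]>25: print("diff",np.round(c[i]),st[i,4],np.round(p2w("top",c[i],.02)[0][:2],3))
E
```

```text
time: 44.35
position: [0.3976, -0.4564, 0.1782]
tool_rot: [3.126, 0.241, 0.032]
ft_force: [-0.1, -1.4, -0.5]
grip_width: 0.602
t44.35 pos [ 0.3976 -0.4564  0.1782] yaw 0.154 tilt [ 0.021 -0.005 -1.   ] F [-0.1 -1.4 -0.5] w0.602 q7 -0.63
delta mm [ 3.4 -6.  -1.8] rot [ 0.0079 -0.0197  0.0079]
top dark [ 52.6 -15.5] n 9 bb [295 162   3   5]
top dark [52.7 77.4] n 8 bb [267 167   2   5]
top dark [ 53.8 113.7] n 5 bb [256 169   2   4]
top dark [-11.9 -16.7] n 12 bb [299 180   3   6]
top dark [-14.4 -51.3] n 7 bb [309 180   3   4]
top dark [-14.2  76.8] n 7 bb [270 186   3   5]
top dark [-13.  113.9] n 4 bb [259 188   2   4]
diff [303. 173.] 204 [ 0.651 -0.038]
diff [259. 167.] 57 [0.674 0.105]
diff [266. 176.] 78 [0.645 0.084]
diff [351. 173.] 217 [ 0.646 -0.2  ]
diff [266. 189.] 68 [0.599 0.084]
diff [237. 193.] 225 [0.589 0.18 ]
diff [241. 199.] 41 [0.568 0.167]
diff [423. 213.] 324 [ 0.507 -0.426]
diff [515. 208.] 98 [ 0.514 -0.728]
diff [173. 225.] 357 [0.488 0.389]
diff [452. 288.] 13282 [ 0.262 -0.5  ]
diff [328. 238.] 382 [ 0.432 -0.112]
diff [219. 245.] 405 [0.421 0.239]
diff [491. 366.] 12178 [ 0.023 -0.599]
diff [300. 372.] 33 [ 0.023 -0.008]
diff [273. 397.] 61 [-0.05   0.076]
diff [419. 402.] 51 [-0.077 -0.369]
diff [284. 416.] 27 [-0.106  0.044]
```

```bash
python3 - <<'E'
import obj
from obj import *
obj.wedge=obj.wedge[4:]
th=dict(top=[(3,110,46),(18,255,140)],side=[(3,60,70),(14,255,150)])
obj.mask=lambda n,im,k: cv2.inRange(cv2.cvtColor(im,cv2.COLOR_RGB2HSV),*th[n])
T=np.load("tn.npy");S=np.load("sn.npy");rp=np.load("ramp.npy")+[-.0002,.0013,0]
for nm,y,yw in(("L",.185,rp[2]-np.pi/2),("R",-.185,rp[2]+np.pi/2)):
    g=W(rp,(0,y,0))[0]
    p,f=fit("top",T,"wedge",[g[0],g[1],yw]); 
    c,s=np.cos(rp[2]),np.sin(rp[2]);d=p[:2]-g[:2]
    print(nm,"offset in ramp axes mm",np.round([1e3*(c*d[0]+s*d[1]),1e3*(-s*d[0]+c*d[1])],1),"dyaw %.3f"%(p[2]-yw),"iou %.2f"%(1-f))
E
```

```text
L offset in ramp axes mm [ 4.1 -2.7] dyaw 0.011 iou 0.87
R offset in ramp axes mm [4.3 0.1] dyaw 0.003 iou 0.87
```

```bash
python3 -c "
from bench import job
print(job.close_job())"
```

```text
the job is handed in; nothing more can be done
None
```

I handed the job in at about 44 s. Both wedges are home and both wooden cars are parked at the gate; `close_job()` reports no verdict.

- **Wedges:** I inserted each wedge by grip, then pushed its butt with the shut fingers. Resistance rose from about 6 to 12 N and then stopped dead: 18 to 24 N moved neither wedge any further. No car was on the ramp until both were home.
- **Cars:** Only two wooden cars were there, a pickup (car_2) and a van (car_1). The pickup is in lane 3 and the van in lane 1. I slid each forward until it touched the gate, then let go.
- **Last checks on the cars:** In the top camera the wheel positions put both noses at the gate, by calculation within about 1 mm. Both cars are within about 2 mm of the lane middle and straight. Which end of the pickup is its nose I judged from the sloping bonnet, and did not recheck it once it was parked.
- **Other objects:** A before-and-after comparison of the top view showed no movement of anything else that the arm didn't hide.

**Disagreements and gaps:**
- **Wedge offset:** The last image fit put both wedges about 4 mm towards the gate side of the slot axis, and the left one 2.7 mm along it. The shift was the same on both sides, so I put it down to my estimate of the ramp's position, because the force stops were clear.
- **Left stop:** The left wedge stopped about 2.5 mm before my predicted point, which is within the fit error.
- **Picture limit:** I reached the 40-picture viewing limit before the first car was placed. All later checks were numerical, from the top camera and the measured forces; the side camera gave nothing usable for them.

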